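Demould the test slugs and hang the basket up

ROBOT

A 6-joint arm with a two-finger parallel gripper is mounted at the origin on the work surface. World frame = base frame: x ahead of the robot, y to its left, z up, the work surface at z = 0. Lengths are in m, angles in rad, forces in N, time in s.
With the tool pointing down it reaches from about 0.35 to 0.85 m from the base axis. Payload 8.1 kg.
Tool frame: the origin (TCP) lies between the finger pads; the fingertips stand 25 mm ahead of it and the grasp point (between the pads) lies 6 mm ahead of it (robot.tip_extent is the distance from the TCP to the fingertips, in m); z points along the fingers, y is the direction in which the jaws open and shut (so a half turn about z gives the same grasp; the last joint's range is limited). The gripper opens to 93 mm and grips with 3 to 60 N. Pads are 15 mm wide; open, the fingers measure 128 mm over their backs; the gripper's body (75 mm by 188 mm) begins 65 mm behind the grasp point.
Start: joints at [1.215, 0.13, 1.488, -0, 1.523, -0.085], TCP at [0.16, 0.578, 0.244] pointing down, gripper open.
Joint ranges: [-2.96, 2.96], [-0.89, 2.26], [0.02, 2.5], [-1.34, 4.48], [0, 2.73], [-2.66, 2.66]. Speed limits (rad/s): [2.39, 2.39, 2.79, 3.14, 3.14, 3.14].

INTERFACE

Orientations are given as a rotation vector (axis times angle).
In Python, from plant import robot gives the robot as it stands.
- The arm moves only by the tool drive_tool, never from a script. Its argument "increments" is a list of rows, each a list of 7 numbers: the closure, from 0 (fully open) to 1 (shut), then the shift along the world's x, y, z in units of 25 mm (1.0 is 25 mm), then the turn, a rotation vector about the world's x, y, z in rad. In form: [[gripper, dx, dy, dz, rx, ry, rz], ...]. A call has 1 to 20 rows; each row is the pose to reach, as a shift and turn from the pose commanded when the call began; what a row does not reach only later rows make up. A row lasts 1/12 s, in which the tool goes at most 41.7 mm and 7.16 degrees, less where a joint would pass 70% of its speed; a pose out of reach is approached as far as the arm can. A call with a gripper value outside its range is refused whole. The fingers move at their own pace and stop on an object; "squeeze" is the grip in N (left out, the last holds). Time passes only in rows, so rows that repeat a pose let the fingers close. It gives the time, the measured TCP pose, the force and the opening at its end, in the units of the state.
- robot.read_state(): the state, without advancing time (a new reading comes with each control period).
- robot.read_camera(name): name is "scene" or "top" or "wrist"; returns a dict with "image" (420x560x3 uint8, red, green, blue), "fx", "fy", "cx", "cy" (pixels), "T" (4x4, takes a point from camera to world coordinates); the wrist camera has in their place "mount" (4x4, takes a point from camera to tool coordinates, whose origin is the TCP and whose axes are the flange's). Camera axes: x right, y down, z forward; pixel columns grow to the right and rows downward; lengths in m; the calibration is good to about 2 mm. A picture is of the moment at which its call begins: read the wrist's pose just before it. There is no depth.
- robot.close_job(): hands the job in, once; it reports no verdict.
The state is a dict: "t": time; "q": joint angles; "dq": joint speeds; "joint_torque": joint torques, N m; "tool_pos": TCP position; "orientation": TCP orientation; "force": force on the tool from outside, world axes, zero at the start; "wrist_torque": the same for the moment, N m; "opening": finger opening in m.
Only numpy, scipy, OpenCV 4.12 (cv2) and the standard library are available. Lean on these libraries where they do the work, as an engineer would, in place of code of your own. Each camera call takes 0.05 s, during which the arm holds its last target.

TASK

Stand the steel basket on the bench against the exit face of the mould block (the side towards the hook stand) and, with the drift rod, push every slug that is in the block out of its bore from the mat side, so that all of them end up in the basket. Lay the rod back flat on its mat, and only then hang the basket, slugs in it, by its bail on the stand's hook and let go. Leave the other glassware and tools where they are.

Things in the scene. Friction and masses are not known exactly. Their poses are not given: they have to be found in the camera images.
- mould: Fixed aluminium mould block, 45 mm thick (x), 160 long (y), 87 tall, on an 8 mm high foot that sticks out 5 mm at the ends. Origin: middle of the underside. Five level through bores, 17.6 mm wide, run along x, axes 62 mm above the bench at y = -60, -30, 0, 30, 60 mm. The rod enters at the x = -22.5 mm face (looks to the mat) and moves to +x; slugs leave at the x = +22.5 mm face (looks to the stand).
- slug0_center (a point): Centre of a plain plaster-coloured cylinder, 16 mm wide, 30 mm long along its x axis, 18 g. If present (three to five slugs are) it starts half-way along the bore at y = -60 mm, gripped by a hidden sprung shoe: it resists with up to about 8 N until its tail is some 3 mm from the exit face, then drops out.
- slug1_center (a point): Centre of a plain plaster-coloured cylinder, 16 mm wide, 30 mm long along its x axis, 18 g. If present (three to five slugs are) it starts half-way along the bore at y = -30 mm, gripped by a hidden sprung shoe: it resists with up to about 8 N until its tail is some 3 mm from the exit face, then drops out.
- slug2_center (a point): Centre of a plain plaster-coloured cylinder, 16 mm wide, 30 mm long along its x axis, 18 g. If present (three to five slugs are) it starts half-way along the bore at y = 0 mm, gripped by a hidden sprung shoe: it resists with up to about 8 N until its tail is some 3 mm from the exit face, then drops out.
- slug3_center (a point): Centre of a plain plaster-coloured cylinder, 16 mm wide, 30 mm long along its x axis, 18 g. If present (three to five slugs are) it starts half-way along the bore at y = 30 mm, gripped by a hidden sprung shoe: it resists with up to about 8 N until its tail is some 3 mm from the exit face, then drops out.
- slug4_center (a point): Centre of a plain plaster-coloured cylinder, 16 mm wide, 30 mm long along its x axis, 18 g. If present (three to five slugs are) it starts half-way along the bore at y = 60 mm, gripped by a hidden sprung shoe: it resists with up to about 8 N until its tail is some 3 mm from the exit face, then drops out.
- rod_grip (a point): Centre of the handle of the drift rod, also on the rod's axis. The handle is an aluminium bar 80 mm long and 20 mm square; a plain steel shank 8 mm in diameter and 90 mm long sticks out of one end, along the rod's +x. Mass 120 g. It starts lying on the mat with the shank towards the mould block's side.
- rod_tip (a point): The flat end of the drift rod's shank, on its axis, 130 mm from the middle of the handle.
- mat: Fixed black rubber mat, 220 mm (its x) by 130 mm (its y), 3 mm thick, the drift rod's home. Origin: middle of its underside.
- basket_grip (a point): Middle of the free part of the basket's black upright grip, 20 mm square, above the peak of the bail; its top is 20 mm above this point, its foot 30 mm below. This point is 143 mm above the basket's underside, over its centre. Axes as the basket.
- basket: Open steel basket, 100 mm (x) by 165 mm (y), sides 38 mm high and 3 mm thick, 220 g, with a rigid 6 mm wire bail in its middle y-z plane: legs just outside the short sides (174 mm over all), rising to a peak in the middle. The same after a half turn. Origin: middle of its underside.
- basket_floor (a point): Middle of the basket's inside floor, 3 mm above its underside.
- bail_peak (a point): Underside of the bail's peak, 109 mm above the basket's underside: it comes to rest on the hook. The free height under it, down to the rim, is 71 mm.
- stand: Short fixed stand: blue base plate 150 by 120 mm, 12 mm thick, from 30 mm in front of to 120 mm behind the post; steel post 12 mm thick and 225 mm tall; 196 mm up, a level dark hook arm 8 mm thick points along the stand's -x. Origin: foot of the post.
- hook_seat (a point): Point on top of the level hook arm where the bail should rest, 72 mm out from the post, 200 mm above the bench.
- hook_tip (a point): Top of the upturned end of the hook, 106 mm out from the post, 20 mm higher than the seat.
- beaker_a: Bystander: glass beaker, 68 mm across, 90 mm tall. Origin: middle of its underside.
- beaker_b: Bystander: glass beaker, 60 mm across, 75 mm tall. Origin: middle of its underside.
- dish: Bystander: white porcelain dish, 100 mm across, 40 mm tall. Origin: middle of its underside.
- wash_bottle: Bystander: white bottle, blue cap, 60 mm across, 150 mm tall. Origin: middle of its underside.
- jar: Bystander: amber jar, 60 mm across, 80 mm tall. Origin: middle of its underside.
- weight: Bystander: brass weight, 34 mm across, 55 mm tall. Origin: middle of its underside.
- spatula: Bystander: thin spatula lying flat, 170 mm long.
Mind the look-alikes: they are no part of the job. Leave any red or yellow look-alike of the basket alone.

How it is judged:
On the way, in this order (a step that is already met when the one before it is completed fails the run):
1. the drift rod is pushed right through a bore from the entry face (x of rod_tip in the frame of mould between 0.018 and 0.08 m and y of rod_tip in the frame of mould between -0.062 and 0.062 m and z of rod_tip in the frame of mould between 0.053 and 0.071 m and x of rod_grip in the frame of mould below -0.03 m).
2. every slug is in the basket, which stands on the bench, and the rod lies on its mat again (x of slug0_center in the frame of basket between -0.049 and 0.049 m and y of slug0_center in the frame of basket between -0.081 and 0.081 m and z of slug0_center in the frame of basket between 0 and 0.035 m and x of slug1_center in the frame of basket between -0.049 and 0.049 m and y of slug1_center in the frame of basket between -0.081 and 0.081 m and z of slug1_center in the frame of basket between 0 and 0.035 m and x of slug2_center in the frame of basket between -0.049 and 0.049 m and y of slug2_center in the frame of basket between -0.081 and 0.081 m and z of slug2_center in the frame of basket between 0 and 0.035 m and x of slug3_center in the frame of basket between -0.049 and 0.049 m and y of slug3_center in the frame of basket between -0.081 and 0.081 m and z of slug3_center in the frame of basket between 0 and 0.035 m and x of slug4_center in the frame of basket between -0.049 and 0.049 m and y of slug4_center in the frame of basket between -0.081 and 0.081 m and z of slug4_center in the frame of basket between 0 and 0.035 m and x of rod_grip in the frame of mat between -0.11 and 0.11 m and y of rod_grip in the frame of mat between -0.065 and 0.065 m and height (world z) of rod_grip below 0.02 m and height (world z) of rod_tip below 0.025 m and linear speed of rod below 0.05 m/s and height (world z) of basket below 0.01 m), for 0.2 s.
3. the basket hangs by its bail on the hook (distance between bail_peak and hook_seat below 0.035 m and height (world z) of basket_floor above 0.06 m and contact force between basket and stand above 0.8 N and angle between basket's own z axis and vertical below 0.45 rad and x of slug0_center in the frame of basket between -0.049 and 0.049 m and y of slug0_center in the frame of basket between -0.081 and 0.081 m and z of slug0_center in the frame of basket between 0 and 0.035 m and x of slug1_center in the frame of basket between -0.049 and 0.049 m and y of slug1_center in the frame of basket between -0.081 and 0.081 m and z of slug1_center in the frame of basket between 0 and 0.035 m and x of slug2_center in the frame of basket between -0.049 and 0.049 m and y of slug2_center in the frame of basket between -0.081 and 0.081 m and z of slug2_center in the frame of basket between 0 and 0.035 m and x of slug3_center in the frame of basket between -0.049 and 0.049 m and y of slug3_center in the frame of basket between -0.081 and 0.081 m and z of slug3_center in the frame of basket between 0 and 0.035 m and x of slug4_center in the frame of basket between -0.049 and 0.049 m and y of slug4_center in the frame of basket between -0.081 and 0.081 m and z of slug4_center in the frame of basket between 0 and 0.035 m), for 0.2 s.
At the end, for the whole second after the job is handed in: Basket hangs on the hook, its weight on the stand: bail peak within 35 mm of the seat, floor over 60 mm above the bench, tilt under 0.45 rad, swinging under 0.25 m/s; every slug present lies in it, below the rim; the rod lies flat on the mat, the middle of its handle over it (all of step 3 and x of rod_grip in the frame of mat between -0.11 and 0.11 m and y of rod_grip in the frame of mat between -0.065 and 0.065 m and height (world z) of rod_grip below 0.02 m and height (world z) of rod_tip below 0.025 m and linear speed of rod below 0.05 m/s and linear speed of basket below 0.25 m/s); the robot touches nothing.
It fails at once if a bystander is knocked or moved more than 40 mm (distance of any of beaker_a, beaker_b, dish, wash_bottle, jar, weight, spatula from where it was at the start of the episode above 0.04 m).
It fails at once if a slug comes out on the entry side of the mould block (x of any of slug0_center, slug1_center, slug2_center, slug3_center, slug4_center in the frame of mould below -0.035 m).
Of slug0, slug1, slug2, slug3, slug4 only 3 to 5 are there at a start; the rules pass over those that are not, and their reading is None.
At some moment in a run one of basket, rod may be knocked a few centimetres aside while the robot is not near it.
It also fails if it takes over 210 s, if anything falls off the work surface, if the arm or the gripper's body presses on something with over 40 N, if the wrist force passes 120 N, or if a joint passes its speed limit or range.

## Working session

There is one attempt and no reset: what is moved stays moved. The work goes in short steps, Python scripts to look and compute and a tool call to move; the robot and the scene stay as the last step left them, time stands still between calls to the robot, and variables do not carry over. Pictures are saved under pics/ and viewed, and the job is handed in when it is done.

Besides the shell and the picture viewer there is one more tool, called as name([rows], argument=value, ...), one row to a line, values as JSON. drive_tool: Moves the arm, as the interface text tells. Its arguments: {"type":"object","properties":{"increments":{"type":"array"},"squeeze":{"type":"number"}},"required":["increments"]}

```bash
ls; mkdir -p pics; python3 - <<'E'
from plant import robot
import cv2
print(robot.read_state())
for n in ["scene","top","wrist"]:
    c=robot.read_camera(n); cv2.imwrite(f"pics/{n}0.png",c["image"][:,:,::-1])
    print(n,{k:v for k,v in c.items() if k!="image"})
E
```

```text
pics
{'t': 0.0, 'q': array([ 1.21457804e+00,  1.31189549e-01,  1.48926372e+00, -1.60370357e-05,
        1.52301953e+00, -8.54036740e-02]), 'dq': array([ 0.00075068, -0.00085741, -0.00047059, -0.00045213, -0.00063914,
        0.00064203]), 'joint_torque': array([-3.11866033e-04, -5.59822190e+01, -4.91763926e+01,  7.66627654e-02,
        3.49953223e-02, -1.27782032e-04]), 'tool_pos': array([0.16031071, 0.57763808, 0.24257901]), 'orientation': array([-4.24040972e-01, -3.11244218e+00,  2.88677793e-03]), 'force': array([-0.12203675,  0.02958486, -0.2439685 ]), 'wrist_torque': array([-0.06125227,  0.03859983,  0.02663298]), 'opening': 0.09285652368891835}
scene {'fx': 439.0873334756998, 'fy': 439.0873334756998, 'cx': 288.4831012410297, 'cy': 205.9881129993214, 'T': array([[-8.24527813e-01,  3.23535134e-01, -4.64197051e-01,
         1.08452970e+00],
       [ 5.65821425e-01,  4.71424426e-01, -6.76465170e-01,
         8.64856926e-01],
       [-2.64211196e-05, -8.20416984e-01, -5.71765661e-01,
         8.87992561e-01],
       [ 0.00000000e+00,  0.00000000e+00,  0.00000000e+00,
         1.00000
[... 224 characters left out ...]
3e-01,  1.75132315e-02, -3.28258829e-03,
        -5.44122806e-03],
       [-2.64777321e-04, -1.98809507e-01, -9.80038116e-01,
         1.10710554e+00],
       [ 0.00000000e+00,  0.00000000e+00,  0.00000000e+00,
         1.00000000e+00]])}
wrist {'fx': 367.80870219374617, 'fy': 367.80870219374617, 'cx': 278.07196535422815, 'cy': 211.33654059747553, 'mount': array([[-6.62186506e-06, -9.69962465e-01, -2.43254633e-01,
         6.74017537e-02],
       [ 9.99999963e-01,  5.92841799e-05, -2.63613865e-04,
         4.52753331e-04],
       [ 2.70116706e-04, -2.43254626e-01,  9.69962429e-01,
        -1.40451156e-01],
       [ 0.00000000e+00,  0.00000000e+00,  0.00000000e+00,
         1.00000000e+00]])}
```

View pics/scene0.png

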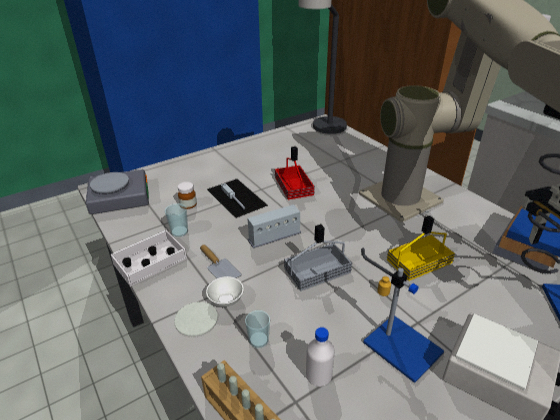

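View pics/top0.png

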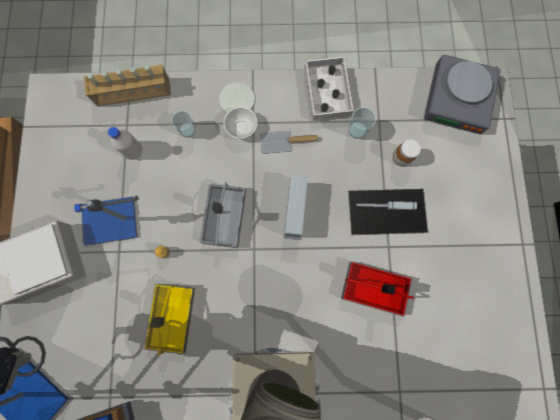

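View pics/wrist0.png

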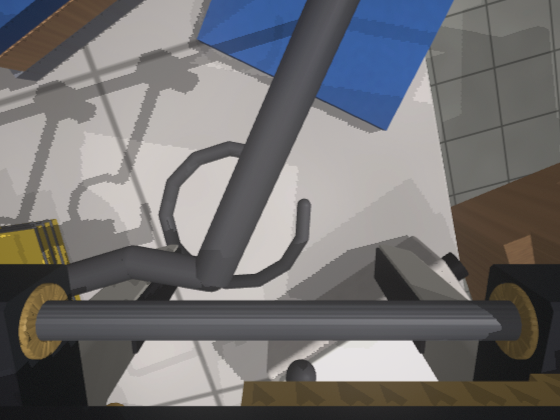

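Top view (up = +x, left = +y): steel basket around (222,215), mould (295,208), mat with rod (388,211), stand (105,218). A red (377,288) and a yellow (170,318) look-alike are to be left alone. Next I'll enlarge.

```bash
cat > h.py <<'E'
import numpy as np,cv2
from plant import robot
from scipy.spatial.transform import Rotation as R
def snap(n,fn=None):
    s=robot.read_state(); c=robot.read_camera(n)
    if n=="wrist":
        T=np.eye(4);T[:3,:3]=R.from_rotvec(s["orientation"]).as_matrix();T[:3,3]=s["tool_pos"];c["T"]=T@c["mount"]
    if fn: cv2.imwrite("pics/"+fn,c["image"][:,:,::-1])
    return c
def ray(c,u,v):
    d=np.array([(u-c["cx"])/c["fx"],(v-c["cy"])/c["fy"],1.]); return c["T"][:3,3],c["T"][:3,:3]@d
def onz(c,u,v,z):
    o,d=ray(c,u,v); return o+d*(z-o[2])/d[2]
def proj(c,p):
    q=c["T"][:3,:3].T@(np.asarray(p,float)-c["T"][:3,3]); return np.array([c["fx"]*q[0]/q[2]+c["cx"],c["fy"]*q[1]/q[2]+c["cy"]])
def tri(c1,p1,c2,p2):
    o1,d1=ray(c1,*p1);o2,d2=ray(c2,*p2)
    A=np.stack([d1,-d2],1);t=np.linalg.lstsq(A,o2-o1,rcond=None)[0]
    a=o1+d1*t[0];b=o2+d2*t[1];return (a+b)/2,np.linalg.norm(a-b)
def crop(c,x0,y0,x1,y1,k,fn,step=20):
    im=cv2.resize(np.ascontiguousarray(c["image"][y0:y1,x0:x1,::-1]),None,fx=k,fy=k,interpolation=cv2.INTER_CUBIC)
    for x in range((x0//step+1)*step,x1,step):
        cv2.line(im,((x-x0)*k,0),((x-x0)*k,6),(0,0,255),1);cv2.putText(im,str(x),((x-x0)*k-10,16),0,.35,(0,0,255),1)
    for y in range((y0//step+1)*step,y1,step):
        cv2.line(im,(0,(y-y0)*k),(6,(y-y0)*k),(0,0,255),1);cv2.putText(im,str(y),(8,(y-y0)*k+4),0,.35,(0,0,255),1)
    cv2.imwrite("pics/"+fn,im)
E
python3 - <<'E'
from h import *
t=snap("top");s=snap("scene")
crop(t,190,165,320,260,6,"t1.png",10)
crop(t,330,180,440,245,7,"t2.png",10)
crop(t,65,185,175,265,7,"t3.png",10)
crop(s,240,195,360,290,6,"s1.png",10)
crop(s,350,205,460,385,3,"s3.png",10)
crop(s,200,175,280,225,9,"s2.png",10)
E
```

```text
(no output)
```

View pics/t1.png

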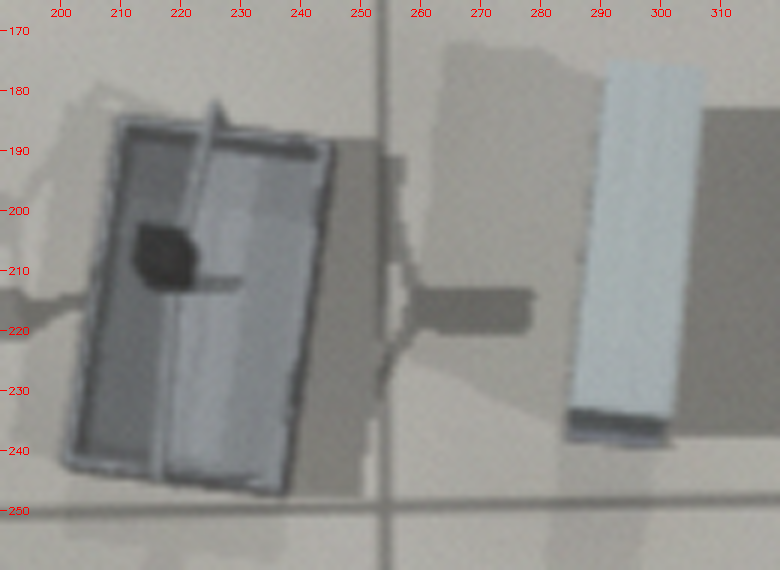

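View pics/t2.png

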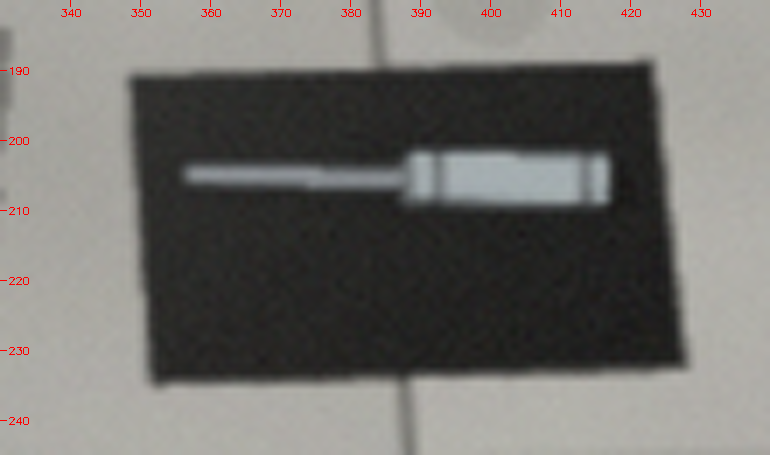

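View pics/t3.png

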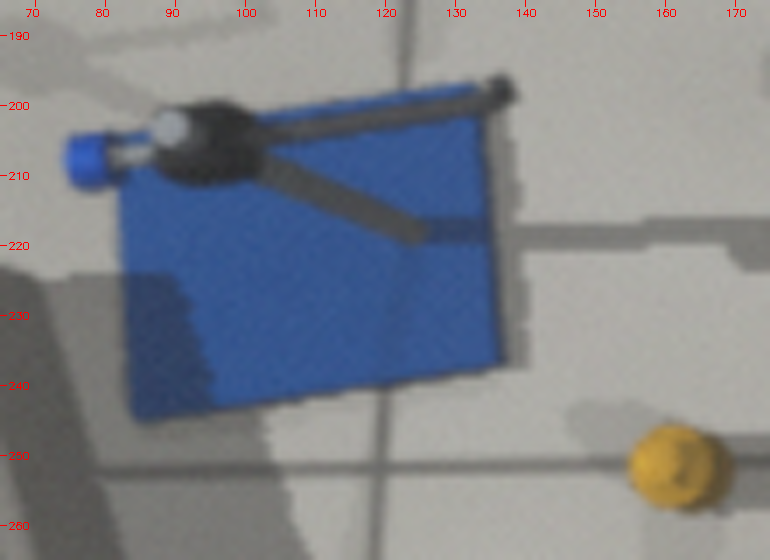

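View pics/s1.png

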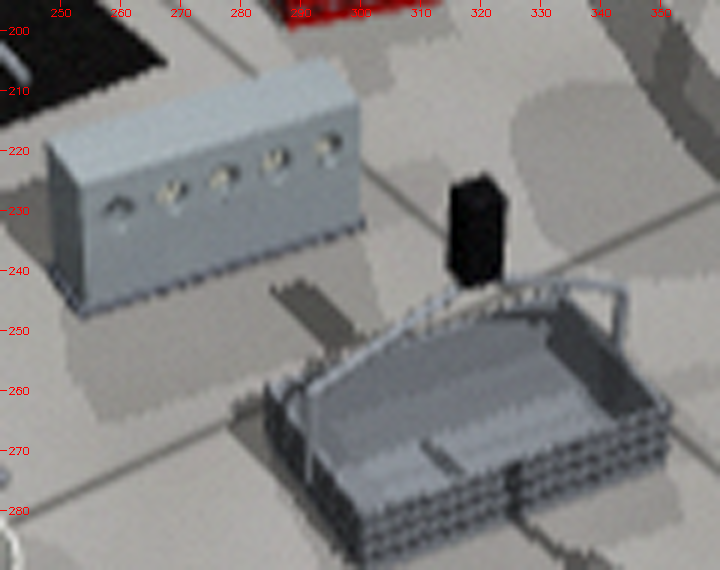

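View pics/s3.png

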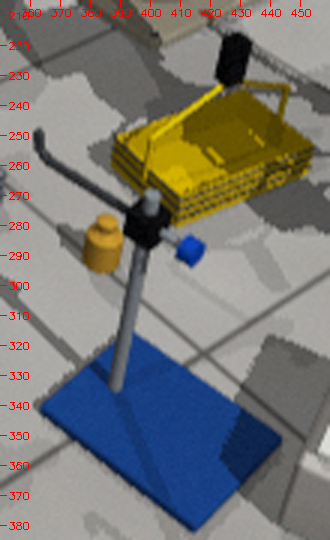

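View pics/s2.png

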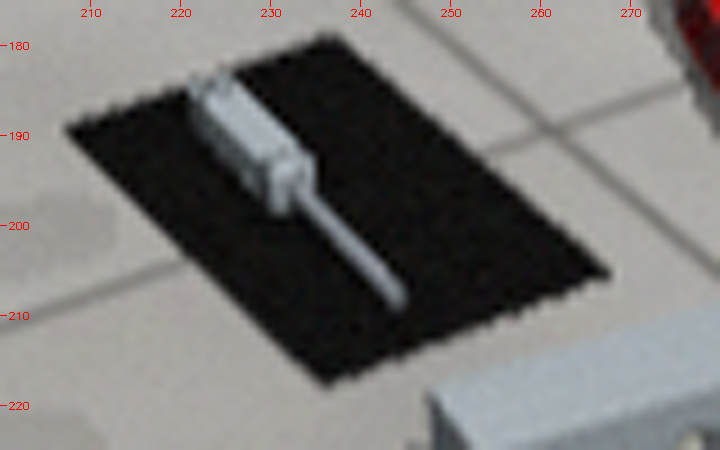

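The top crop shows steel basket rim corners (210,185), (245,189), (238,247), (201,243). It also shows the mould top (291,176)-(302,234), and the rod with its tip at (356,205) and handle end at (417,205). The stand's hook tip is at (136,198) and its post top at (89,203). In the scene view the leftmost bore (260,230) looks empty and the other four are cream.

```bash
python3 - <<'E'
from h import *
np.set_printoptions(precision=4,suppress=True)
t=snap("top");s=snap("scene")
print("mould top corners")
for a,b in [((291,176),(255,226)),((286.5,233),(300,212)),((307,177),(248,219)),((302,234),(294,205.5))]:
    print(tri(t,a,s,b), onz(t,*a,.087),onz(s,*b,.087))
print("bores exit face, scene rays on plane via z=.062")
for b in [(260,230),(269,227),(278,224),(286.5,221.5),(295,219)]: print(onz(s,*b,.062)[:2])
print("grip top",tri(t,(217.5,207.5),s,(319.8,226.5)))
print("rim")
for a in [(210,185),(245,189),(238,247),(201,243)]: print(onz(t,*a,.038)[:2])
print("stand tip",tri(t,(136.5,198),s,(362.7,249.3)),"post",tri(t,(89.5,203),s,(400.3,269)))
print([onz(t,*a,.22)[:2] for a in [(136.5,198)]],[onz(t,89.5,203,.225)[:2]])
for a in [(82,212),(133,197),(136.5,237),(84,245)]: print("base",onz(t,*a,.012)[:2])
for a in [(391.7,315),(362.7,340),(415,381.7),(444,351.7)]: print("base s",onz(s,*a,.012)[:2])
print("mat")
for a in [(349,191),(423,189),(428,232.5),(352,234.5)]: print(onz(t,*a,.003)[:2])
print("rod tip",onz(t,356.5,205,.013),"h front",onz(t,388.5,205.5,.013), "end",onz(t,417,205.3,.013))
h=t["image"][195:215,380:420].astype(int).min(2)
print("scene rod tip",onz(s,244.5,208.3,.013),"hfront",onz(s,232.5,195,.013))
E
```

```text
mould top corners
(array([ 0.5755, -0.0557,  0.0853]), np.float64(0.0013859367267494778)) [ 0.5756 -0.0561  0.087 ] [ 0.5762 -0.0531  0.087 ]
(array([ 0.4202, -0.0399,  0.0831]), np.float64(0.0007151392201301952)) [ 0.42  -0.04   0.087] [ 0.4231 -0.0353  0.087 ]
(array([ 0.5732, -0.1   ,  0.0831]), np.float64(0.00032912444683741784)) [ 0.572  -0.0995  0.087 ] [ 0.5758 -0.0955  0.087 ]
(array([ 0.416 , -0.0803,  0.0834]), np.float64(0.0026063771122294003)) [ 0.4166 -0.0809  0.087 ] [ 0.4182 -0.0751  0.087 ]
bores exit face, scene rays on plane via z=.062
[ 0.5581 -0.0559]
[ 0.5274 -0.053 ]
[ 0.4962 -0.0501]
[ 0.4671 -0.0459]
[ 0.4376 -0.0415]
grip top (array([0.4782, 0.1323, 0.1599]), np.float64(0.0007432555823852979))
rim
[0.5667 0.1723]
[0.5533 0.0729]
[0.3896 0.0926]
[0.4024 0.1947]
stand tip (array([0.4943, 0.3147, 0.2151]), np.float64(0.002235907945434724)) post (array([0.4815, 0.4193, 0.2263]), np.float64(0.0013498549004551676))
[array([0.4924, 0.3137])] [array([0.4814, 0.4204])]
base [0.5    0.5427]
base [0.5415 0.3988]
base [0.4253 0.3826]
base [0.4053 0.5295]
base s [0.4319 0.3832]
base s [0.5467 0.3993]
base s [0.5275 0.5488]
base s [0.4111 0.5331]
mat
[ 0.5502 -0.2286]
[ 0.5524 -0.4456]
[ 0.4244 -0.4479]
[ 0.4225 -0.23  ]
rod tip [ 0.5062 -0.2459  0.013 ] h front [ 0.5031 -0.3378  0.013 ] end [ 0.5022 -0.4198  0.013 ]
scene rod tip [ 0.5075 -0.2449  0.013 ] hfront [ 0.5017 -0.3422  0.013 ]
```

```bash
python3 - <<'E'
from h import *
t=snap("top");s=snap("scene")
crop(s,420,0,560,300,2,"s4.png")
crop(t,0,300,160,420,4,"t4.png")
print(proj(t,[.16,.578,.243]),proj(s,[.16,.578,.243]))
E
```

```text
[ -0.9532459  351.85662865] [554.06425422 247.955438  ]
```

View pics/s4.png

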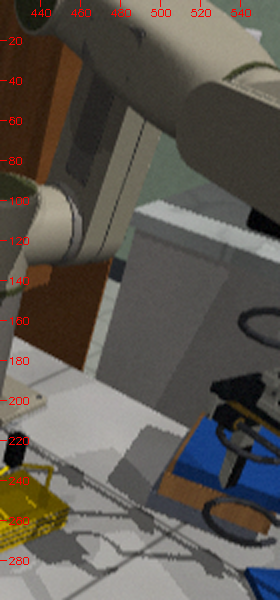

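View pics/t4.png

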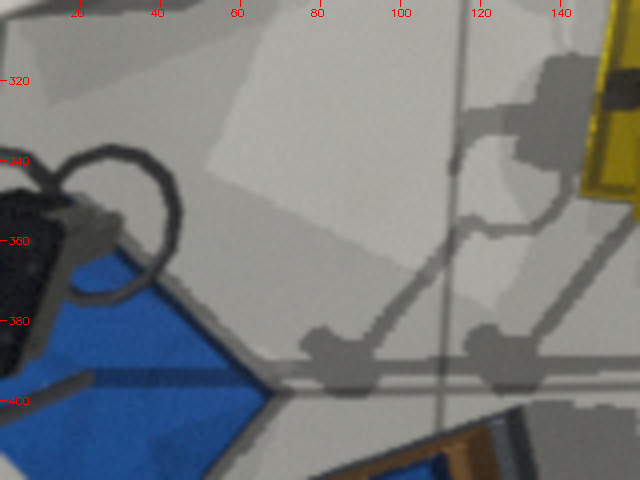

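```bash
python3 - <<'E'
from h import *
np.set_printoptions(precision=3,suppress=True)
t=snap("top");s=snap("scene");w=snap("wrist")
f=onz(t,22,394,.012);print("foot",f,"cam",w["T"][:3,3]); print(w["T"][:3,:3])
for z in (0.012,.1,.2,.3): print(z,proj(w,[f[0],f[1],z]),proj(t,[f[0],f[1],z]),proj(s,[f[0],f[1],z]))
E
```

```text
foot [0.018 0.661 0.012] cam [0.096 0.597 0.384]
[[ 0.267  0.935  0.234]
 [ 0.964 -0.259 -0.065]
 [-0.     0.243 -0.97 ]]
0.012 [322.892  15.654] [ 22. 394.] [584.39  313.384]
0.1 [337.966 -19.234] [ -1.407 404.49 ] [598.128 289.119]
0.2 [ 375.112 -105.204] [-33.9   419.052] [615.373 258.657]
0.3 [ 534.259 -473.533] [-75.077 437.505] [634.653 224.603]
```

```bash
python3 - <<'E'
from h import *
np.set_printoptions(precision=3,suppress=True)
t=snap("top");s=snap("scene");w=snap("wrist")
for a,b in [((45,355),(167,205)),((28,337.5),(230,278)),((25,374),(240,148)),((28,337),(245,283))]: print(tri(t,a,w,b))
print(tri(s,(540,160),t,(45,355)))
E
```

```text
(array([0.133, 0.521, 0.168]), np.float64(0.013893716799233532))
(array([0.177, 0.549, 0.19 ]), np.float64(0.009720354418309795))
(array([0.102, 0.569, 0.162]), np.float64(0.007955729660728291))
(array([0.181, 0.554, 0.186]), np.float64(0.0024028257271862365))
(array([0.151, 0.439, 0.389]), np.float64(0.0845812333553127))
```

drive_tool([
  [0,0.3,-1,1,0,0,0],
  [0,1,-2.5,2.5,0,0,-0.1],
  [0,2.5,-4.5,4.5,0,0,-0.2],
  [0,12.7,-17.8,4.5,0,0,-1.42],
  [0,12.7,-17.8,4.5,0,0,-1.42],
  [0,12.7,-17.8,4.5,0,0,-1.42],
  [0,12.7,-17.8,4.5,0,0,-1.42],
  [0,12.7,-17.8,4.5,0,0,-1.42],
  [0,12.7,-17.8,4.5,0,0,-1.42],
  [0,12.7,-17.8,4.5,0,0,-1.42],
  [0,12.7,-17.8,4.5,0,0,-1.42],
  [0,12.7,-17.8,4.5,0,0,-1.42],
  [0,12.7,-17.8,4.5,0,0,-1.42],
  [0,12.7,-17.8,4.5,0,0,-1.42],
  [0,12.7,-17.8,4.5,0,0,-1.42],
  [0,12.7,-17.8,4.5,0,0,-1.42],
  [0,12.7,-17.8,4.5,0,0,-1.42],
])

```text
t: 2.17
tool_pos: [0.4779, 0.1332, 0.356]
orientation: [-2.351, -2.083, 0.0]
force: [-0.6, 0.9, -0.4]
opening: 0.0929
```

```bash
python3 - <<'E'
from h import *
np.set_printoptions(precision=4,suppress=True)
s=robot.read_state();print(s["t"],s["tool_pos"],s["q"],s["force"]);print(R.from_rotvec(s["orientation"]).as_matrix())
w=snap("wrist","w1.png");snap("top","top1.png")
E
```

```text
2.1667 [0.4779 0.1332 0.356 ] [ 0.168  -0.1706  1.5826  0.0006  1.7299  0.289 ] [-0.5515  0.9043 -0.3695]
[[ 0.1206  0.9927 -0.0005]
 [ 0.9927 -0.1206  0.0005]
 [ 0.0004 -0.0005 -1.    ]]
```

View pics/w1.png

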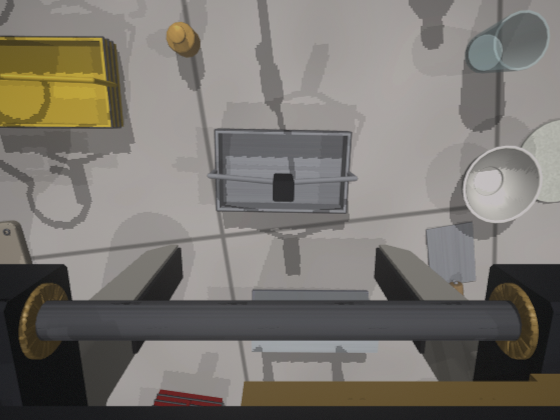

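View pics/top1.png

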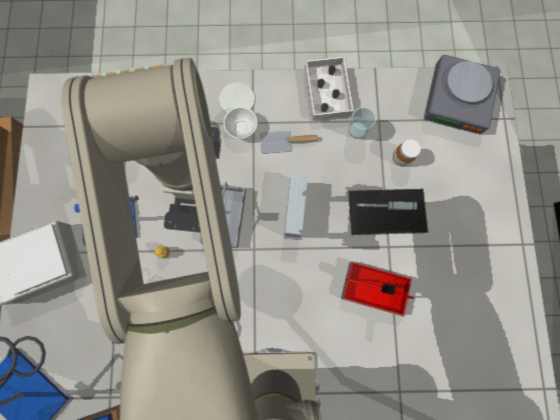

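Wrist view: the steel basket is below, with its grip top at (284,187) and its rim corners at about (215,130), (351,131), (349,212), (219,211). It is nearly square to the tool.

```bash
python3 - <<'E'
from h import *
np.set_printoptions(precision=4,suppress=True)
w=snap("wrist")
crop(w,200,115,365,225,4,"w1c.png",10)
print(onz(w,284,187,.163))
for a in [(215.5,130.5),(351,131.5),(348.5,213),(219,211)]: print(onz(w,*a,.038))
for a in [(209,176),(356,178)]: print(onz(w,*a,.07))
E
```

```text
[0.4832 0.1405 0.163 ]
[0.4077 0.1969 0.038 ]
[0.5715 0.1762 0.038 ]
[0.5611 0.0742 0.038 ]
[0.396  0.0965 0.038 ]
[0.3972 0.1468 0.07  ]
[0.5675 0.1242 0.07  ]
```

View pics/w1c.png

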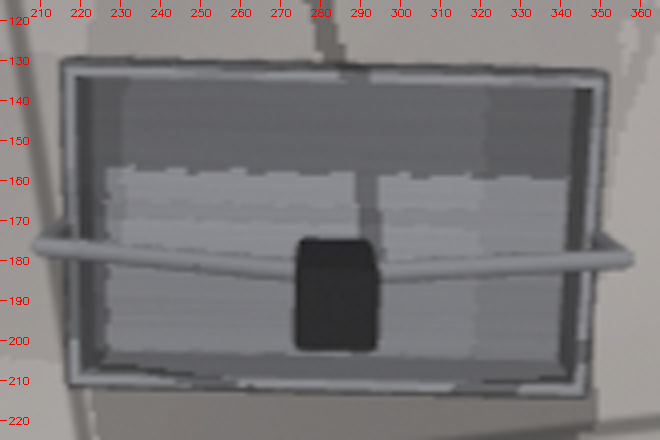

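Wrist and top views agree within about 5 mm (grip at about (0.482, 0.135)). The colour is plain steel and the grip is black, so this is the right basket. Descending and gripping.

drive_tool([
  [0,0.16,0.1,-1,0,0,0],
  [0,0.16,0.1,-2.5,0,0,0],
  [0,0.16,0.1,-4,0,0,0],
  [0,0.16,0.1,-5.5,0,0,0],
  [0,0.16,0.1,-6.5,0,0,0],
  [0,0.16,0.1,-7.3,0,0,0],
  [0,0.16,0.1,-8.2,0,0,0],
  [0,0.16,0.1,-8.2,0,0,0],
  [0.6,0.16,0.1,-8.2,0,0,0],
  [1,0.16,0.1,-8.2,0,0,0],
  [1,0.16,0.1,-8.2,0,0,0],
  [1,0.16,0.1,-8.2,0,0,0],
  [1,0.16,0.1,-8.2,0,0,0],
  [1,0.16,0.1,-8.2,0,0,0],
], squeeze=40)

```text
t: 3.48
tool_pos: [0.4825, 0.1357, 0.1521]
orientation: [2.35, 2.084, 0.002]
force: [-0.3, 0.1, -0.3]
opening: 0.0575
```

```bash
python3 - <<'E'
from h import *
w=snap("wrist","w2.png");snap("scene","sc2.png")
E
```

```text
(no output)
```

View pics/w2.png

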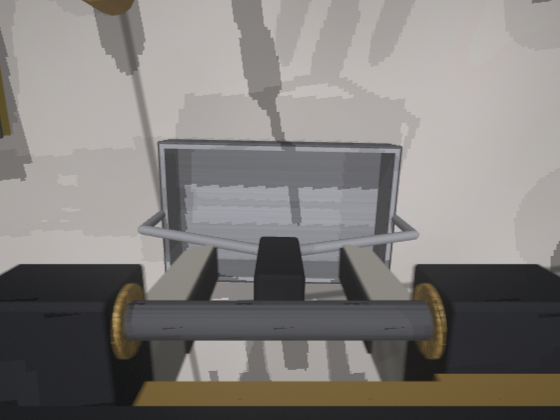

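View pics/sc2.png

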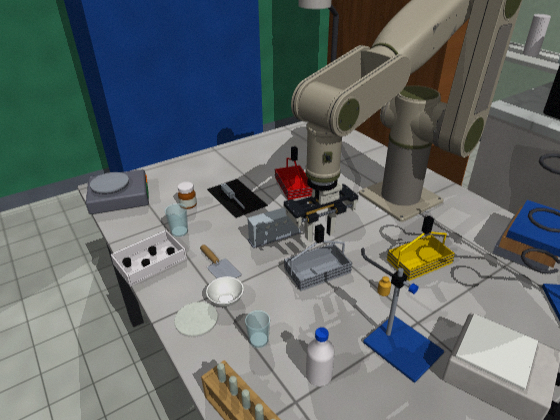

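drive_tool([
  [1,0,0,0,0,0,0],
  [1,0,0,0,0,0,0],
  [1,0,0,0,0,0,0],
  [1,0,0,0,0,0,0],
  [1,0,0,0,0,0,0],
  [1,0,0,0,0,0,0],
  [1,0,0,0,0,0,0],
])

```text
t: 4.17
tool_pos: [0.4818, 0.1356, 0.1508]
orientation: [-2.35, -2.084, 0.001]
force: [0.4, 0.2, -1.6]
opening: 0.0201
```

```bash
python3 - <<'E'
from h import *
np.set_printoptions(precision=4,suppress=True)
w=snap("wrist","w3.png");t=snap("top");s=snap("scene")
print(R.from_rotvec(robot.read_state()["orientation"]).as_matrix())
crop(t,270,160,320,250,6,"t5.png",10)
E
```

```text
[[ 0.1197  0.9928 -0.0007]
 [ 0.9928 -0.1197 -0.0001]
 [-0.0002 -0.0006 -1.    ]]
```

View pics/w3.png

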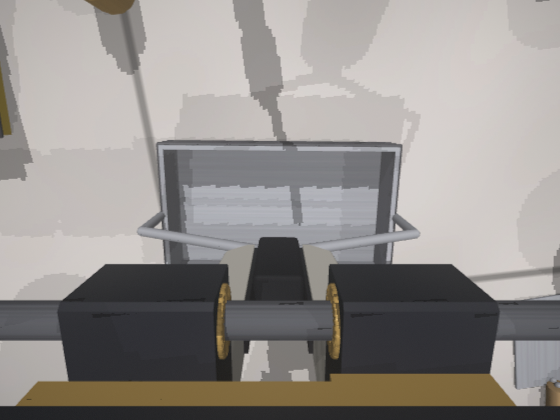

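View pics/t5.png

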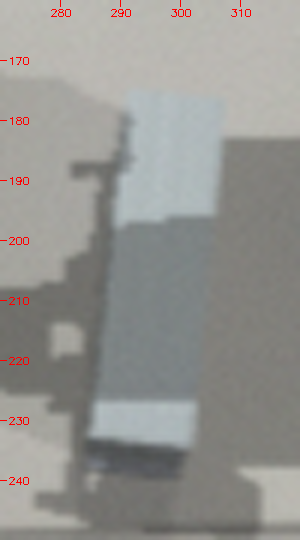

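Gripped at 20 mm opening, matching the grip width. Lifting slightly and moving toward the mould's exit face, stopping a few mm short.

drive_tool([
  [1,0,0,0.3,0,0,0],
  [1,0,0,0.6,0,0,0],
  [1,0.1,-0.6,0.7,0,0,0],
  [1,0.3,-1.5,0.7,0,0,0],
  [1,0.45,-2.5,0.7,0,0,0],
  [1,0.6,-3.4,0.7,0,0,0],
  [1,0.75,-4.2,0.7,0,0,0],
  [1,0.85,-4.7,0.7,0,0,0],
  [1,0.87,-5,0.7,0,0,0],
  [1,0.87,-5,0.7,0,0,0],
  [1,0.87,-5,0.4,0,0,0],
  [1,0.87,-5,0.15,0,0,0],
  [1,0.87,-5,0.1,0,0,0],
])

```text
t: 5.4
tool_pos: [0.5026, 0.0117, 0.1517]
orientation: [-2.348, -2.084, 0.002]
force: [-1.1, 0.2, -2.8]
opening: 0.0195
```

```bash
python3 - <<'E'
from h import *
np.set_printoptions(precision=4,suppress=True)
w=snap("wrist","w4.png");t=snap("top","t6.png");s=snap("scene")
crop(s,225,170,355,290,6,"s6.png",10)
E
```

```text
(no output)
```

View pics/w4.png

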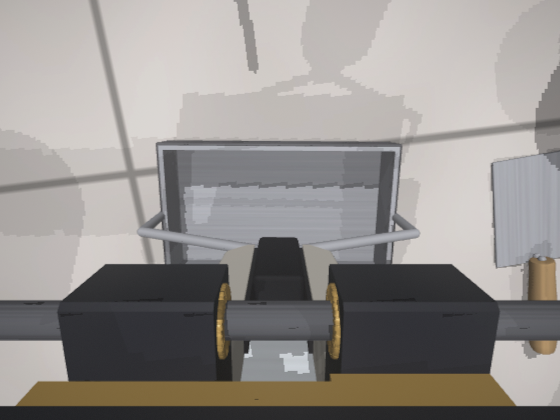

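View pics/s6.png

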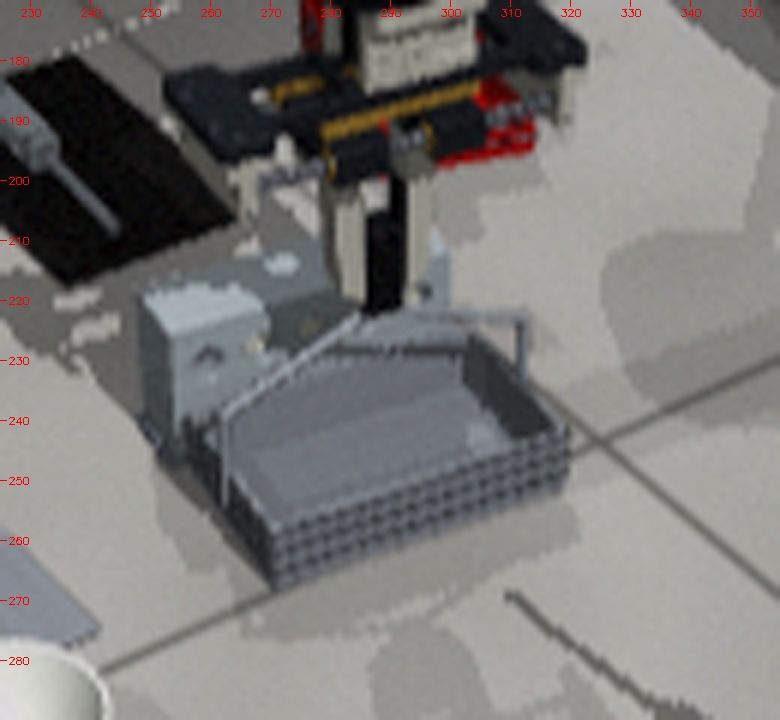

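View pics/t6.png

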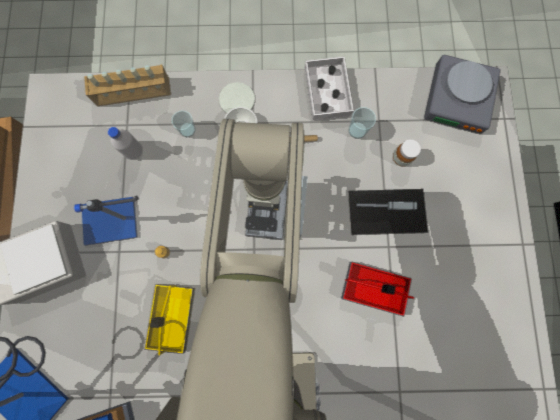

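The basket is about 8 mm off the exit face. Nudging towards contact.

drive_tool([
  [1,-0.01,-0.08,0,0,0,0],
  [1,-0.02,-0.16,0,0,0,0],
  [1,-0.03,-0.22,0,0,0,0],
  [1,-0.03,-0.22,0,0,0,0],
])

```text
t: 5.88
tool_pos: [0.5031, 0.0048, 0.1539]
orientation: [2.351, 2.084, 0.001]
force: [-0.1, 0.6, -2.2]
opening: 0.0202
```

drive_tool([
  [1,0,-0.04,0,0,0,0],
  [1,0,-0.08,0,0,0,0],
  [1,0,-0.08,0,0,0,0],
])

```text
t: 6.13
tool_pos: [0.5032, 0.0039, 0.154]
orientation: [-2.35, -2.083, -0.003]
force: [0.2, 5.1, 0.2]
opening: 0.02
```

Contact at +5 N. Backing off 1 mm, setting down and releasing.

drive_tool([
  [1,0,0.03,0,0,0,0],
  [1,0,0.03,-0.06,0,0,0],
  [1,0,0.03,-0.1,0,0,0],
  [1,0,0.03,-0.1,0,0,0],
  [0.7,0,0.03,-0.1,0,0,0],
  [0.3,0,0.03,-0.1,0,0,0],
  [0,0,0.03,-0.1,0,0,0],
  [0,0,0.03,-0.1,0,0,0],
  [0,0,0.03,-0.1,0,0,0],
  [0,0,0.03,-0.1,0,0,0],
  [0,0,0.03,-0.1,0,0,0],
  [0,0,0.03,-0.1,0,0,0],
  [0,0,0.03,0.5,0,0,0],
  [0,0,0.03,1.5,0,0,0],
  [0,0,0.03,3,0,0,0],
  [0,0,0.03,4.5,0,0,0],
  [0,0,0.03,4.5,0,0,0],
])

```text
t: 7.55
tool_pos: [0.5063, 0.0036, 0.2749]
orientation: [2.344, 2.078, 0.013]
force: [1.1, 0.3, 1.4]
opening: 0.0927
```

```bash
python3 - <<'E'
from h import *
np.set_printoptions(precision=4,suppress=True)
w=snap("wrist","w5.png");t=snap("top");s=snap("scene")
crop(s,225,170,355,290,6,"s7.png",10)
crop(t,330,180,440,245,7,"t7.png",10)
E
```

View pics/s7.png

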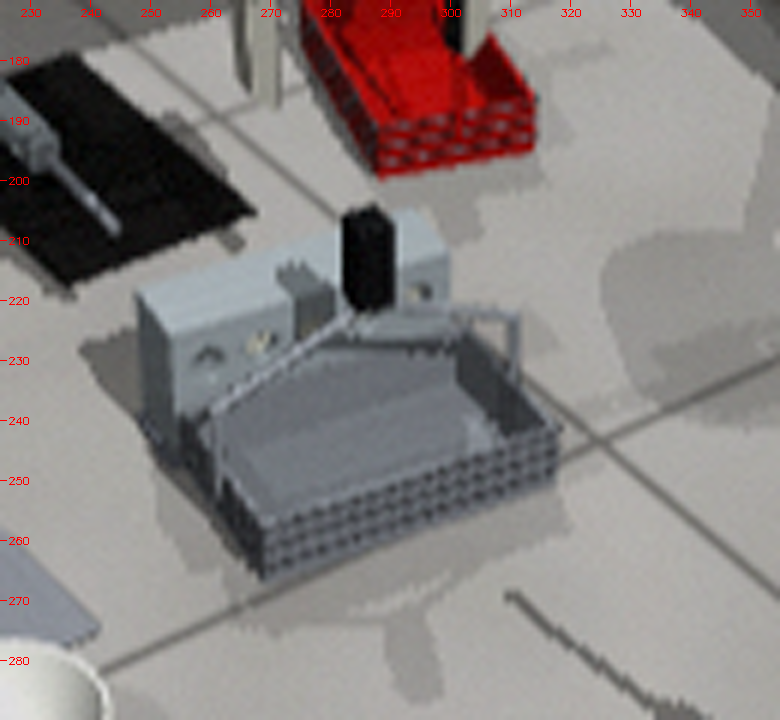

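View pics/w5.png

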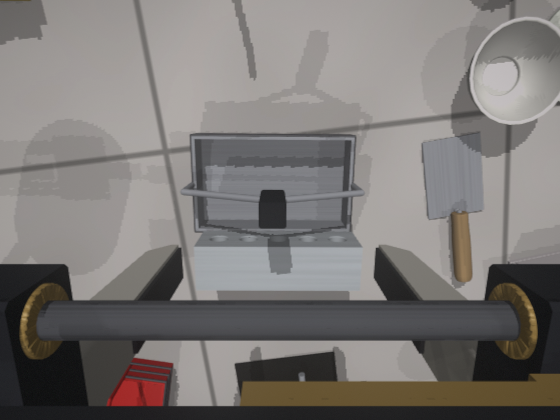

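View pics/t7.png

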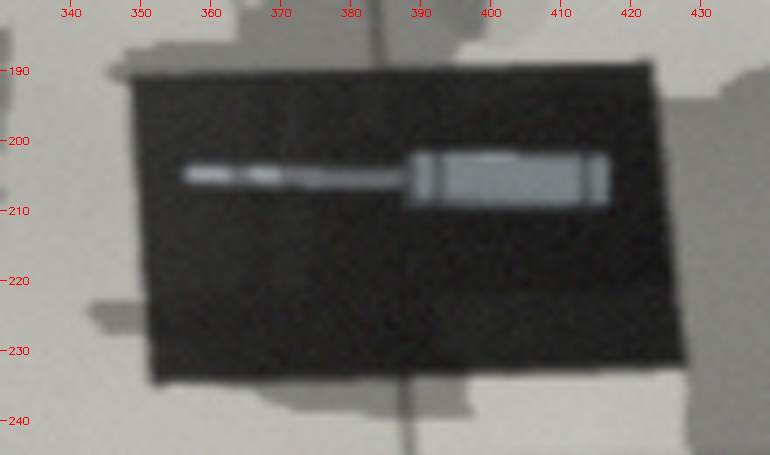

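Basket is flush against the exit face and centred on the mould, and the grip stands at (367→284,205). The rod has not moved. Checking the mould geometry from this wrist view, then going over the rod.

```bash
python3 - <<'E'
from h import *
np.set_printoptions(precision=4,suppress=True)
w=snap("wrist")
print(robot.read_state()["tool_pos"])
crop(w,185,125,370,300,4,"w5c.png",10)
E
```

```text
[0.5026 0.0039 0.2651]
```

View pics/w5c.png

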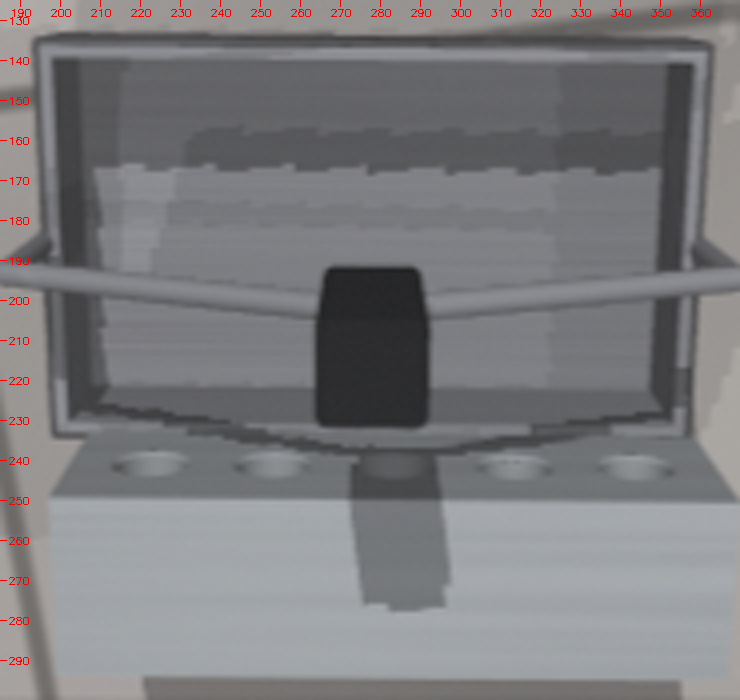

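```bash
python3 - <<'E'
from h import *
np.set_printoptions(precision=4,suppress=True)
w=snap("wrist")
P=[onz(w,*a,.087)[:2] for a in [(197.5,249),(369,250.5),(366.5,295),(200,293.5)]]
for p in P: print(p)
P=np.array(P);print(P.mean(0)); d=P[1]-P[0];print(np.degrees(np.arctan2(d[1],d[0])),np.linalg.norm(d)); d=P[2]-P[3];print(np.degrees(np.arctan2(d[1],d[0])),np.linalg.norm(d))
E
```

```text
[ 0.4229 -0.0349]
[ 0.5789 -0.0551]
[ 0.5739 -0.0995]
[ 0.4176 -0.0792]
[ 0.4983 -0.0672]
-7.378477717858985 0.1572918324686576
-7.40102608015055 0.15762593039287373
```

drive_tool([
  [0,0,-1.5,0,0,0,0],
  [0,0.1,-3,0,0,0,0.05],
  [0,0.1,-15.2,0,0,0,0.1],
  [0,0.1,-15.2,0,0,0,0.1],
  [0,0.1,-15.2,0,0,0,0.1],
  [0,0.1,-15.2,0,0,0,0.1],
  [0,0.1,-15.2,0,0,0,0.1],
  [0,0.1,-15.2,0,0,0,0.1],
  [0,0.1,-15.2,0,0,0,0.1],
  [0,0.1,-15.2,0,0,0,0.1],
  [0,0.1,-15.2,0,0,0,0.1],
  [0,0.1,-15.2,0,0,0,0.1],
  [0,0.1,-15.2,0,0,0,0.1],
  [0,0.1,-15.2,0,0,0,0.1],
])

```text
t: 8.97
tool_pos: [0.5058, -0.3744, 0.2657]
orientation: [-2.241, -2.2, -0.0]
force: [-0.0, 0.1, 0.6]
opening: 0.093
```

```bash
python3 - <<'E'
from h import *
np.set_printoptions(precision=4,suppress=True)
w=snap("wrist","w6.png");t=snap("top");print(R.from_rotvec(robot.read_state()["orientation"]).as_matrix()[:,0])
E
```

```text
[0.0182 0.9998 0.0001]
```

View pics/w6.png

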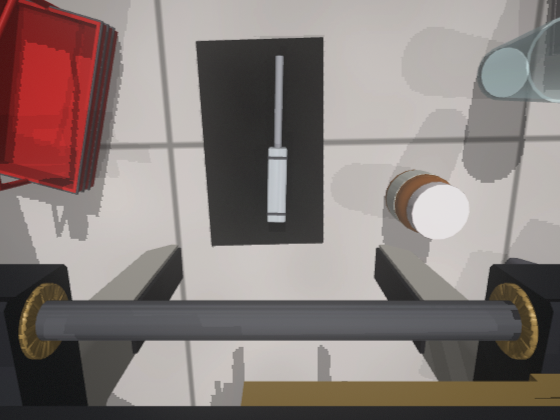

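Wrist view: the rod lies on its mat with the tip at (279,57) and the handle from (277.5,149) to (277,220). The handle is between the jaws' centreline.

```bash
python3 - <<'E'
from h import *
np.set_printoptions(precision=4,suppress=True)
w=snap("wrist");t=snap("top")
crop(w,190,30,335,250,3,"w6c.png",10)
for n,a,z in [("tip",(279.3,57),.013),("hf",(277.8,149),.023),("he",(277,221),.023)]: print(n,onz(w,*a,z))
for a in [(197.5,39),(323,38),(323.5,242.5),(212,245)]: print("mat",onz(w,*a,.003)[:2])
E
```

```text
tip [ 0.5092 -0.247   0.013 ]
hf [ 0.5061 -0.3371  0.023 ]
he [ 0.5038 -0.4141  0.023 ]
mat [ 0.4268 -0.227 ]
mat [ 0.5538 -0.2284]
mat [ 0.5569 -0.4465]
mat [ 0.4278 -0.4472]
```

View pics/w6c.png

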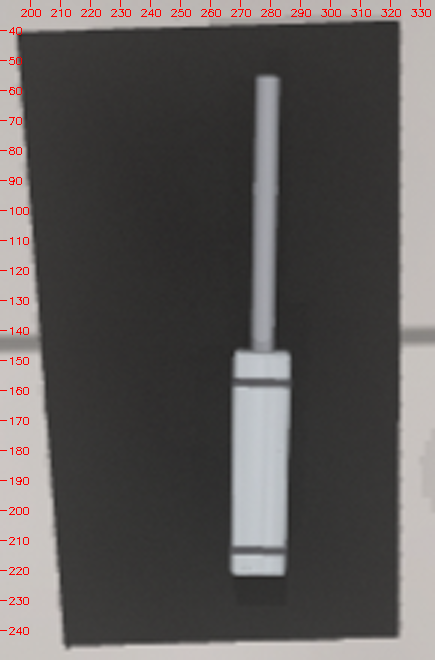

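drive_tool([
  [0,-0.03,-0.1,-1,0,0,-0.01],
  [0,-0.03,-0.1,-2.5,0,0,-0.01],
  [0,-0.03,-0.1,-4,0,0,-0.01],
  [0,-0.03,-0.1,-5.5,0,0,-0.01],
  [0,-0.03,-0.1,-7,0,0,-0.01],
  [0,-0.03,-0.1,-8,0,0,-0.01],
  [0,-0.03,-0.1,-8.7,0,0,-0.01],
  [0,-0.03,-0.1,-9.1,0,0,-0.01],
  [0,-0.03,-0.1,-9.3,0,0,-0.01],
  [0,-0.03,-0.1,-9.4,0,0,-0.01],
  [0.5,-0.03,-0.1,-9.4,0,0,-0.01],
  [1,-0.03,-0.1,-9.4,0,0,-0.01],
  [1,-0.03,-0.1,-9.4,0,0,-0.01],
  [1,-0.03,-0.1,-9.4,0,0,-0.01],
  [1,-0.03,-0.1,-9.4,0,0,-0.01],
  [1,-0.03,-0.1,-9.4,0,0,-0.01],
  [1,-0.03,-0.1,-9.4,0,0,-0.01],
  [1,-0.03,-0.1,-9.4,0,0,-0.01],
  [1,-0.03,-0.1,-9.4,0,0,-0.01],
  [1,-0.03,-0.1,-9.4,0,0,-0.01],
], squeeze=50)

```text
t: 10.83
tool_pos: [0.5046, -0.3786, 0.0311]
orientation: [-2.254, -2.188, 0.0]
force: [0.2, -0.0, 0.2]
opening: 0.031
```

drive_tool([
  [1,0,0,0,0,0,0],
  [1,0,0,0,0,0,0],
  [1,0,0,0,0,0,0],
])

```text
t: 11.08
tool_pos: [0.5047, -0.3786, 0.0311]
orientation: [-2.254, -2.188, 0.0]
force: [0.4, 0.2, -0.1]
opening: 0.0195
```

```bash
python3 - <<'E'
from h import *
np.set_printoptions(precision=4,suppress=True)
w=snap("wrist","w7.png");print(robot.read_state()["tool_pos"],R.from_rotvec(robot.read_state()["orientation"]).as_matrix()[:,0])
E
```

```text
[ 0.5047 -0.3786  0.031 ] [0.03   0.9996 0.0001]
```

View pics/w7.png

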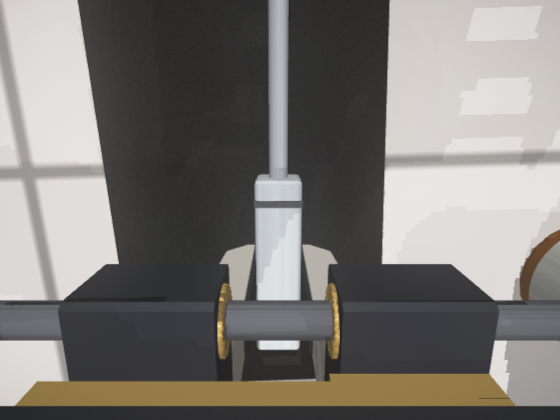

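Rod gripped at 19.5 mm (20 mm handle). Lifting, turning to the bore axis and going to just before the middle bore.

drive_tool([
  [1,0,0,0.5,0,0,0],
  [1,0,0,1.2,0,0,0],
  [1,0,0,1.96,0,0,0],
  [1,-0.3,1,1.96,0,0,-0.03],
  [1,-0.6,2.2,1.96,0,0,-0.06],
  [1,-0.9,3.4,1.96,0,0,-0.091],
  [1,-1.1,4.6,1.96,0,0,-0.091],
  [1,-1.12,5.3,1.96,0,0,-0.091],
  [1,-1.12,5.3,1.96,0,0,-0.091],
  [1,-1.12,5.3,1.96,0,0,-0.091],
])

```text
t: 11.97
tool_pos: [0.4771, -0.2456, 0.0811]
orientation: [2.349, 2.084, 0.0]
force: [-0.6, -0.9, -0.8]
opening: 0.0194
```

```bash
python3 - <<'E'
from h import *
np.set_printoptions(precision=4,suppress=True)
w=snap("wrist","w8.png");t=snap("top","t8.png");s=snap("scene","s8.png")
st=robot.read_state();print(st["tool_pos"],R.from_rotvec(st["orientation"]).as_matrix()[:,0])
crop(t,240,160,370,250,6,"t8c.png",10)
crop(s,225,160,330,265,6,"s8c.png",10)
E
```

```text
[ 0.4771 -0.2472  0.0808] [ 0.1212  0.9926 -0.0008]
```

View pics/t8c.png

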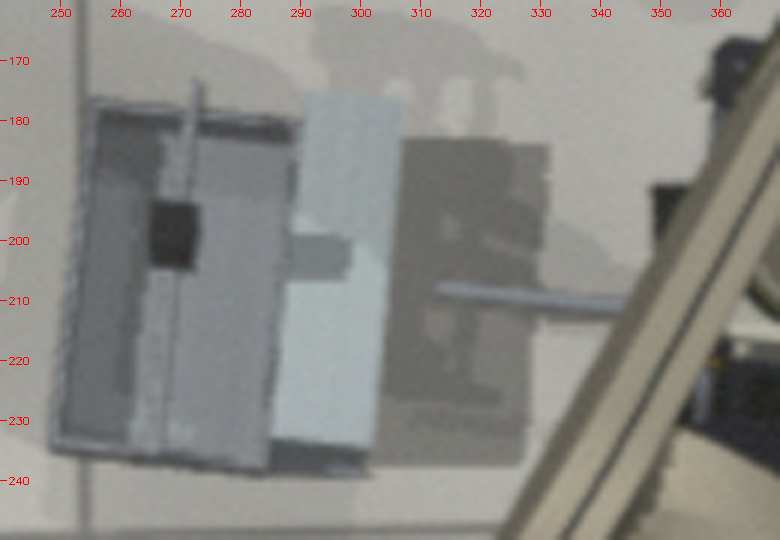

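View pics/s8c.png

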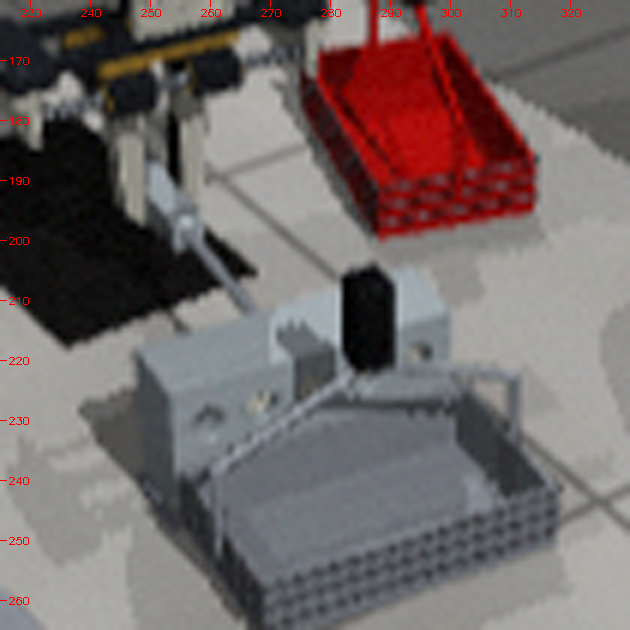

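View pics/w8.png

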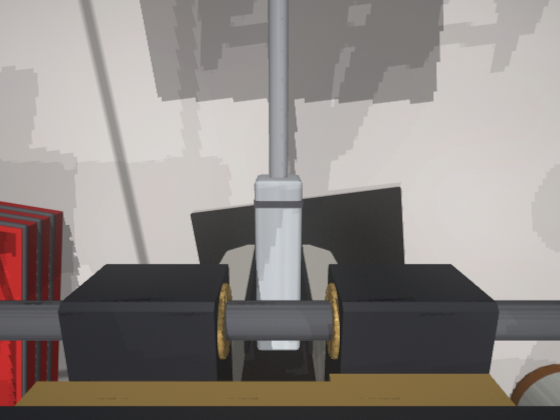

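Top crop: tip at (312.5,208), shank to (345,211). The mould's entry edge runs at about x=307 to 302.

```bash
python3 - <<'E'
from h import *
np.set_printoptions(precision=4,suppress=True)
t=snap("top");s=snap("scene")
tip=onz(t,312.5,208,.062)[:2]; b=onz(t,345,210.9,.062)[:2]
d=tip-b;print(tip,b,np.degrees(np.arctan2(d[0],d[1])))
C=np.array([onz(t,*a,.087)[:2] for a in [(291,175.5),(307,176.5),(302,234.5),(286,233)]]);print(C)
c=C.mean(0)
for ang in (6.2,6.9,7.4):
    a=np.radians(ang);x=np.array([np.sin(a),np.cos(a)]);y=np.array([-np.cos(a),np.sin(a)])
    print(ang,c,(tip-c)@x,(tip-c)@y)
st=robot.read_state()
Rm=R.from_rotvec(st["orientation"]).as_matrix(); print("pred tip",st["tool_pos"]+Rm@[.131,0,.018], "in scene",proj(s,st["tool_pos"]+Rm@[.07,0,.018]))
E
```

```text
[ 0.4906 -0.1139] [ 0.4809 -0.2026] 6.220130413140234
[[ 0.577  -0.0561]
 [ 0.5734 -0.0996]
 [ 0.4153 -0.0809]
 [ 0.42   -0.0387]]
6.2 [ 0.4964 -0.0688] -0.045430002428756604 0.0009339779605545199
6.9 [ 0.4964 -0.0688] -0.04543802238177388 0.0003788898798447923
7.4 [ 0.4964 -0.0688] -0.0454395986370979 -1.764106241130778e-05
pred tip [ 0.4928 -0.1171  0.0623] in scene [259.5647 203.5959]
```

drive_tool([
  [1,0.04,0.3,0,0,0,0],
  [1,0.07,0.6,0,0,0,0],
  [1,0.11,0.9,0,0,0,0],
  [1,0.14,1.15,0,0,0,0],
  [1,0.16,1.3,0,0,0,0],
  [1,0.17,1.4,0,0,0,0],
])

```text
t: 12.72
tool_pos: [0.4812, -0.2115, 0.0805]
orientation: [2.349, 2.083, -0.002]
force: [-0.9, -7.4, -1.1]
opening: 0.0198
```

drive_tool([
  [1,0.02,0.15,0,0,0,0],
  [1,0.04,0.3,0,0,0,0],
  [1,0.05,0.45,0,0,0,0],
  [1,0.07,0.6,0,0,0,0],
])

```text
t: 13.05
tool_pos: [0.4829, -0.197, 0.0806]
orientation: [2.35, 2.082, -0.002]
force: [-0.5, -7.7, -1.4]
opening: 0.0198
```

drive_tool([
  [1,0.02,0.15,0,0,0,0],
  [1,0.04,0.3,0,0,0,0],
  [1,0.06,0.45,0,0,0,0],
  [1,0.07,0.55,0,0,0,0],
  [1,0.08,0.65,0,0,0,0],
  [1,0.09,0.75,0,0,0,0],
  [1,0.1,0.85,0,0,0,0],
  [1,0.11,0.92,0,0,0,0],
  [1,0.11,0.92,0,0,0,0],
])

```text
t: 13.8
tool_pos: [0.4855, -0.1724, 0.08]
orientation: [-2.351, -2.083, -0.0]
force: [-0.3, 0.6, -1.5]
opening: 0.0197
```

```bash
python3 - <<'E'
from h import *
np.set_printoptions(precision=4,suppress=True)
t=snap("top");s=snap("scene")
crop(t,240,160,370,250,6,"t9c.png",10)
crop(s,225,160,330,265,6,"s9c.png",10)
E
```

```text
(no output)
```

View pics/t9c.png

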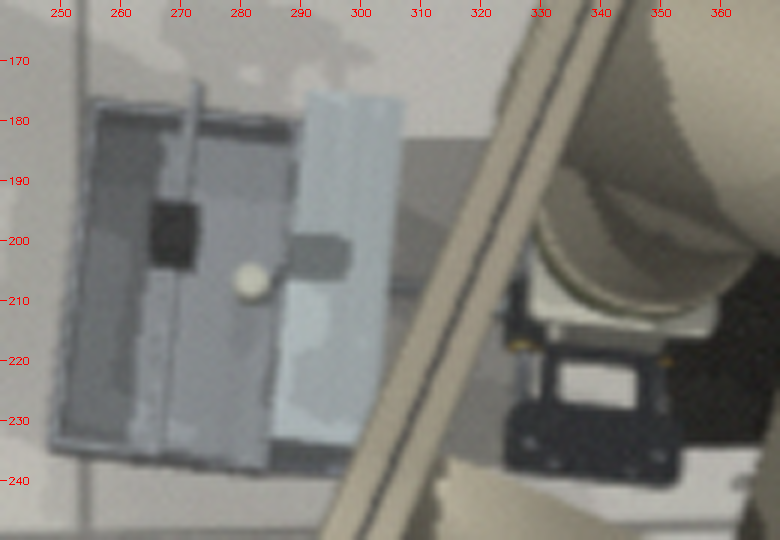

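View pics/s9c.png

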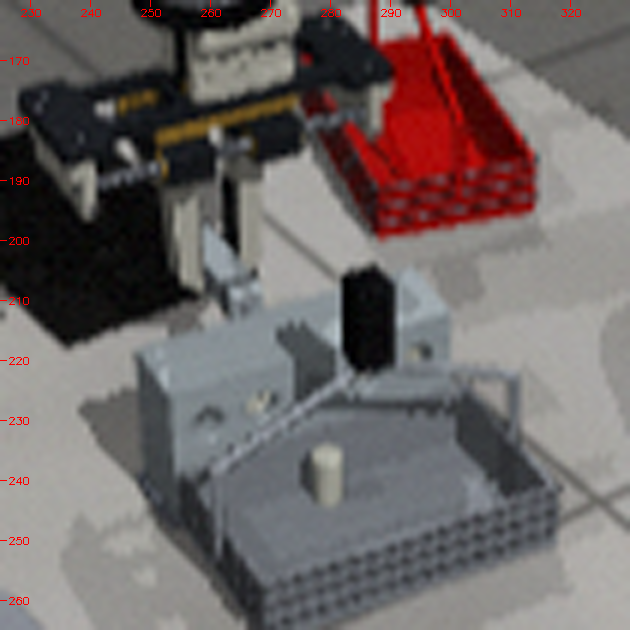

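Slug 2 dropped and stands upright at (279,237) in the basket. Retracting and shifting to bore 1.

drive_tool([
  [1,-0.07,-0.6,0,0,0,0],
  [1,-0.15,-1.2,0,0,0,0],
  [1,-0.22,-1.8,0,0,0,0],
  [1,-0.29,-2.4,0,0,0,0],
  [1,-0.36,-3,0,0,0,0],
  [1,-0.385,-3.18,0,0,0,0],
  [1,-0.385,-3.18,0,0,0,0],
  [1,0.2,-3.25,0,0,0,0],
  [1,0.7,-3.31,0,0,0,0],
  [1,0.805,-3.325,0,0,0,0],
  [1,0.805,-3.325,0,0,0,0],
  [1,0.805,-3.325,0,0,0,0],
])

```text
t: 14.9
tool_pos: [0.5052, -0.2555, 0.0798]
orientation: [-2.35, -2.083, 0.0]
force: [0.4, -0.1, -1.9]
opening: 0.0197
```

drive_tool([
  [1,0.04,0.3,0,0,0,0],
  [1,0.07,0.6,0,0,0,0],
  [1,0.11,0.9,0,0,0,0],
  [1,0.14,1.2,0,0,0,0],
  [1,0.17,1.4,0,0,0,0],
  [1,0.19,1.6,0,0,0,0],
])

```text
t: 15.4
tool_pos: [0.5104, -0.2161, 0.0804]
orientation: [2.35, 2.083, -0.001]
force: [-0.9, -7.6, -0.2]
opening: 0.0196
```

drive_tool([
  [1,0.02,0.17,0,0,0,0],
  [1,0.04,0.34,0,0,0,0],
  [1,0.06,0.5,0,0,0,0],
  [1,0.08,0.66,0,0,0,0],
  [1,0.1,0.82,0,0,0,0],
  [1,0.12,0.98,0,0,0,0],
  [1,0.13,1.1,0,0,0,0],
  [1,0.145,1.2,0,0,0,0],
  [1,0.155,1.3,0,0,0,0],
  [1,0.17,1.4,0,0,0,0],
  [1,0.18,1.5,0,0,0,0],
  [1,0.19,1.58,0,0,0,0],
  [1,0.19,1.58,0,0,0,0],
])

```text
t: 16.48
tool_pos: [0.5151, -0.176, 0.08]
orientation: [-2.351, -2.083, -0.0]
force: [-0.3, -0.1, -1.8]
opening: 0.0196
```

```bash
python3 - <<'E'
from h import *
t=snap("top");s=snap("scene")
crop(t,240,160,370,250,4,"t10c.png",10)
crop(s,225,160,330,265,5,"s10c.png",10)
E
```

```text
(no output)
```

View pics/s10c.png

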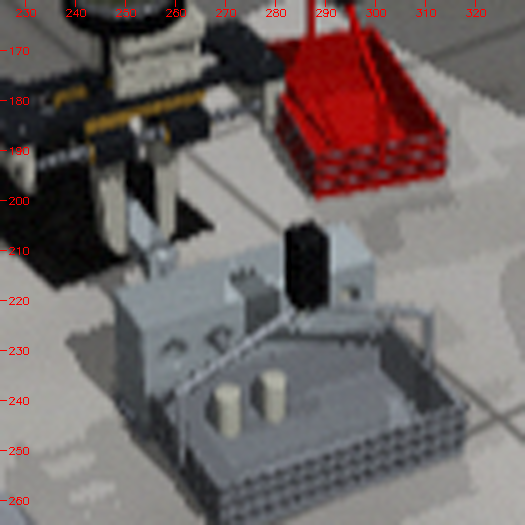

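View pics/t10c.png

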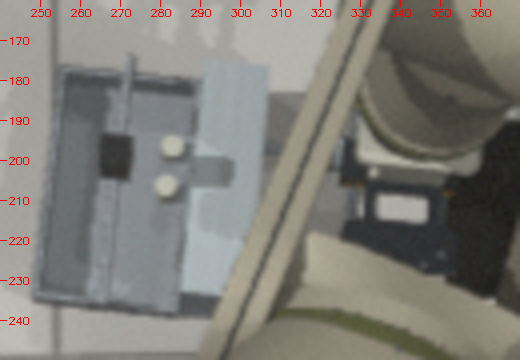

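Slug 1 is in. Bore 0 looks just like the emptied bore, but I'll probe it with the rod to be certain.

drive_tool([
  [1,-0.07,-0.6,0,0,0,0],
  [1,-0.15,-1.2,0,0,0,0],
  [1,-0.22,-1.8,0,0,0,0],
  [1,-0.29,-2.4,0,0,0,0],
  [1,-0.36,-3,0,0,0,0],
  [1,-0.385,-3.18,0,0,0,0],
  [1,-0.385,-3.18,0,0,0,0],
  [1,0.2,-3.25,0,0,0,0],
  [1,0.7,-3.31,0,0,0,0],
  [1,0.805,-3.325,0,0,0,0],
  [1,0.805,-3.325,0,0,0,0],
  [1,0.805,-3.325,0,0,0,0],
])

```text
t: 17.58
tool_pos: [0.5349, -0.2592, 0.0798]
orientation: [-2.35, -2.083, 0.001]
force: [0.2, 1.8, -1.3]
opening: 0.02
```

drive_tool([
  [1,0.04,0.3,0,0,0,0],
  [1,0.07,0.6,0,0,0,0],
  [1,0.11,0.9,0,0,0,0],
  [1,0.14,1.2,0,0,0,0],
  [1,0.17,1.4,0,0,0,0],
  [1,0.19,1.6,0,0,0,0],
  [1,0.22,1.8,0,0,0,0],
])

```text
t: 18.17
tool_pos: [0.5408, -0.2142, 0.0802]
orientation: [2.351, 2.083, 0.0]
force: [0.5, 0.5, -1.1]
opening: 0.0194
```

No resistance with the tip past −15 mm, so bore 0 is empty. Going to bore 3.

drive_tool([
  [1,-0.07,-0.6,0,0,0,0],
  [1,-0.15,-1.2,0,0,0,0],
  [1,-0.22,-1.8,0,0,0,0],
  [1,-0.22,-1.8,0,0,0,0],
  [1,-1,-1.7,0,0,0,0],
  [1,-1.8,-1.61,0,0,0,0],
  [1,-2.6,-1.51,0,0,0,0],
  [1,-3.4,-1.42,0,0,0,0],
  [1,-3.795,-1.37,0,0,0,0],
  [1,-3.795,-1.37,0,0,0,0],
  [1,-3.795,-1.37,0,0,0,0],
  [1,-3.795,-1.37,0,0,0,0],
])

```text
t: 19.17
tool_pos: [0.4466, -0.2499, 0.0806]
orientation: [2.352, 2.081, 0.001]
force: [0.1, -0.0, -1.5]
opening: 0.0194
```

drive_tool([
  [1,0.04,0.3,0,0,0,0],
  [1,0.07,0.6,0,0,0,0],
  [1,0.11,0.9,0,0,0,0],
  [1,0.14,1.2,0,0,0,0],
  [1,0.17,1.4,0,0,0,0],
  [1,0.19,1.6,0,0,0,0],
])

```text
t: 19.67
tool_pos: [0.4509, -0.2088, 0.0803]
orientation: [2.35, 2.084, -0.001]
force: [-1.3, -7.4, -1.5]
opening: 0.0195
```

drive_tool([
  [1,0.02,0.17,0,0,0,0],
  [1,0.04,0.34,0,0,0,0],
  [1,0.06,0.5,0,0,0,0],
  [1,0.08,0.66,0,0,0,0],
  [1,0.1,0.82,0,0,0,0],
  [1,0.12,0.98,0,0,0,0],
  [1,0.13,1.1,0,0,0,0],
  [1,0.145,1.2,0,0,0,0],
  [1,0.155,1.3,0,0,0,0],
  [1,0.17,1.4,0,0,0,0],
  [1,0.18,1.5,0,0,0,0],
  [1,0.19,1.58,0,0,0,0],
  [1,0.19,1.58,0,0,0,0],
])

```text
t: 20.75
tool_pos: [0.4554, -0.1689, 0.0801]
orientation: [-2.351, -2.083, -0.0]
force: [-0.4, -0.3, -1.0]
opening: 0.0197
```

```bash
python3 - <<'E'
from h import *
t=snap("top");s=snap("scene")
crop(t,240,160,370,250,4,"t11c.png",10)
crop(s,225,160,330,265,5,"s11c.png",10)
E
```

```text
(no output)
```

View pics/s11c.png

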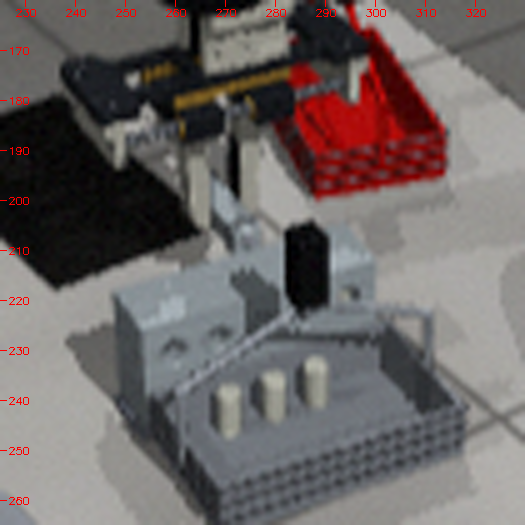

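View pics/t11c.png

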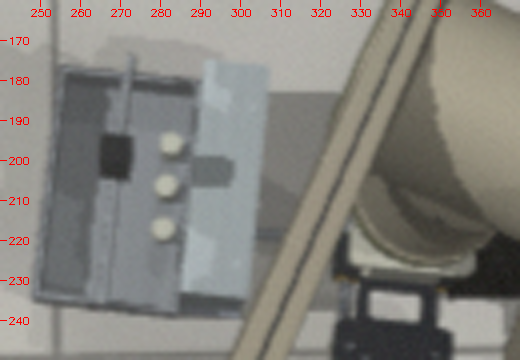

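```bash
python3 - <<'E'
from h import *
t=snap("top","t12.png")
print(onz(t,388,289,.163)); print([onz(t,*a,.038)[:2] for a in [(351,263),(411,274),(405,314),(344,300)]])
print(onz(t,412,295,.08))
E
```

```text
[ 0.27273165 -0.27558039  0.163     ]
[array([ 0.34057571, -0.21568619]), array([ 0.30817992, -0.37677027]), array([ 0.20397803, -0.35160569]), array([ 0.24298528, -0.19133079])]
[ 0.25446752 -0.36007218  0.08      ]
```

Clear of the red basket by about 40 mm. Bore 4 next.

drive_tool([
  [1,-0.07,-0.6,0,0,0,0],
  [1,-0.15,-1.2,0,0,0,0],
  [1,-0.22,-1.8,0,0,0,0],
  [1,-0.29,-2.4,0,0,0,0],
  [1,-0.36,-3,0,0,0,0],
  [1,-0.385,-3.18,0,0,0,0],
  [1,-0.385,-3.18,0,0,0,0],
  [1,-1,-3.11,0,0,0,0],
  [1,-1.45,-3.05,0,0,0,0],
  [1,-1.575,-3.035,0,0,0,0],
  [1,-1.575,-3.035,0,0,0,0],
  [1,-1.575,-3.035,0,0,0,0],
])

```text
t: 21.9
tool_pos: [0.4164, -0.2452, 0.0803]
orientation: [2.351, 2.083, 0.001]
force: [0.1, 0.0, -0.7]
opening: 0.0194
```

drive_tool([
  [1,0.04,0.3,0,0,0,0],
  [1,0.07,0.6,0,0,0,0],
  [1,0.11,0.9,0,0,0,0],
  [1,0.14,1.2,0,0,0,0],
  [1,0.17,1.4,0,0,0,0],
  [1,0.19,1.6,0,0,0,0],
])

```text
t: 22.4
tool_pos: [0.4209, -0.2052, 0.0803]
orientation: [2.35, 2.083, -0.001]
force: [0.1, -7.7, -1.2]
opening: 0.0197
```

drive_tool([
  [1,0.02,0.17,0,0,0,0],
  [1,0.04,0.34,0,0,0,0],
  [1,0.06,0.5,0,0,0,0],
  [1,0.08,0.66,0,0,0,0],
  [1,0.1,0.82,0,0,0,0],
  [1,0.12,0.98,0,0,0,0],
  [1,0.13,1.1,0,0,0,0],
  [1,0.145,1.2,0,0,0,0],
  [1,0.155,1.3,0,0,0,0],
  [1,0.17,1.4,0,0,0,0],
  [1,0.18,1.5,0,0,0,0],
  [1,0.19,1.58,0,0,0,0],
  [1,0.19,1.58,0,0,0,0],
])

```text
t: 23.48
tool_pos: [0.4255, -0.1653, 0.08]
orientation: [-2.351, -2.083, -0.0]
force: [-1.0, -0.3, -1.3]
opening: 0.0197
```

```bash
python3 - <<'E'
from h import *
t=snap("top");s=snap("scene")
crop(t,240,160,370,250,4,"t13c.png",10)
crop(s,225,160,330,265,5,"s13c.png",10)
E
```

```text
(no output)
```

View pics/s13c.png

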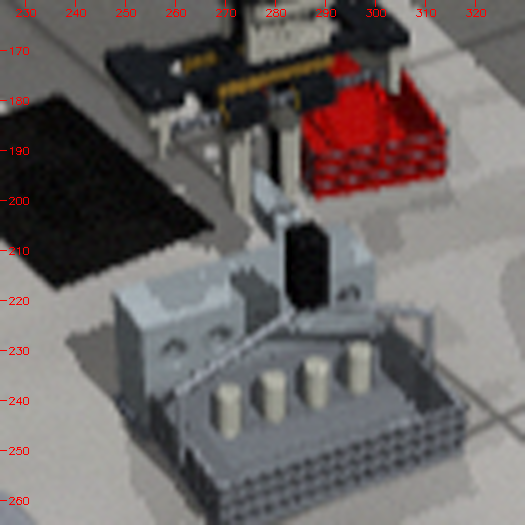

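View pics/t13c.png

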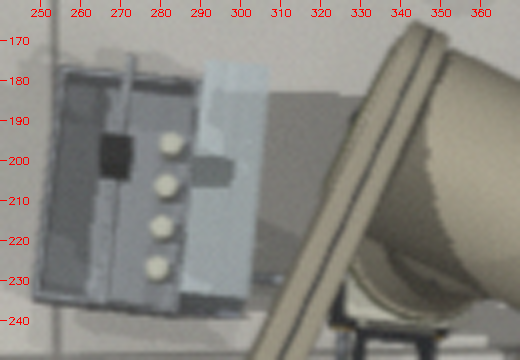

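All four slugs stand in the basket at (270,240), (279,238), (288,235), (296,232). Bringing the rod back to the mat.

drive_tool([
  [1,-0.07,-0.6,0,0,0,0],
  [1,-0.15,-1.2,0,0,0,0],
  [1,-0.22,-1.8,0,0,0,0],
  [1,-0.29,-2.4,0,0,0,0],
  [1,-0.36,-3.1,0,0,0,0],
  [1,0.2,-4.2,0,0,0,0],
  [1,1,-5.3,0,0,0,0],
  [1,1.8,-6.5,0,0,0,0],
  [1,2.5,-7.6,0,0,0,0],
  [1,2.86,-8.3,0,0,0,0],
  [1,2.86,-8.39,0,0,0,0],
  [1,2.86,-8.39,-0.5,0,0,0],
  [1,2.86,-8.39,-1.1,0,0,0],
  [1,2.86,-8.39,-1.5,0,0,0],
  [1,2.86,-8.39,-1.8,0,0,0],
  [1,2.86,-8.39,-1.92,0,0,0],
  [1,2.86,-8.39,-1.92,0,0,0],
])

```text
t: 25.0
tool_pos: [0.4963, -0.3745, 0.0316]
orientation: [-2.35, -2.082, 0.0]
force: [1.1, -0.9, -1.9]
opening: 0.0193
```

drive_tool([
  [1,0,0,-0.03,0,0,0],
  [1,0,0,-0.03,0,0,0],
  [1,0,0,-0.03,0,0,0],
])

```text
t: 25.25
tool_pos: [0.497, -0.3755, 0.0314]
orientation: [2.351, 2.083, 0.0]
force: [-0.1, 0.5, -0.5]
opening: 0.0199
```

```bash
python3 - <<'E'
from h import *
w=snap("wrist","w14.png");s=snap("scene")
crop(s,190,160,290,230,7,"s14c.png",10)
E
```

```text
(no output)
```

View pics/w14.png

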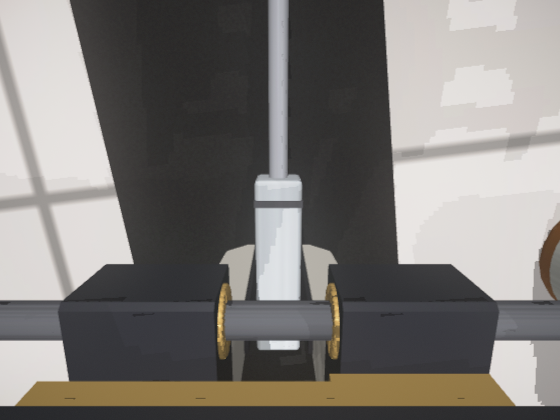

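View pics/s14c.png

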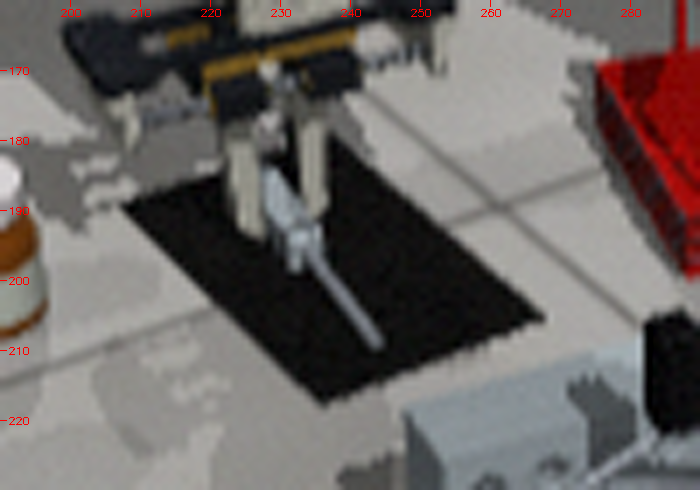

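drive_tool([
  [0.7,0,0,0,0,0,0],
  [0.5,0,0,0,0,0,0],
  [0.2,0,0,0,0,0,0],
  [0,0,0,0,0,0,0],
  [0,0,0,0,0,0,0],
  [0,0,0,0,0,0,0],
  [0,0,0,0,0,0,0],
  [0,0,0,0,0,0,0],
  [0,0,0,0.5,0,0,0],
  [0,0,0,1.5,0,0,0],
  [0,0,0,3,0,0,0],
  [0,0,0,4.5,0,0,0],
  [0,0,0,6,0,0,0],
  [0,0,0,7.5,0,0,0],
  [0,0,0,9,0,0,0],
  [0,0,0,9.5,0,0,0],
  [0,0,0,9.5,0,0,0],
  [0,0,0,9.5,0,0,0],
])

```text
t: 26.85
tool_pos: [0.4974, -0.3761, 0.2706]
orientation: [2.35, 2.081, 0.0]
force: [-0.8, 0.0, -0.6]
opening: 0.0929
```

```bash
python3 - <<'E'
from h import *
np.set_printoptions(precision=4,suppress=True)
w=snap("wrist","w15.png");s=snap("scene","s15.png");t=snap("top","t15.png")
E
```

```text
(no output)
```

View pics/w15.png

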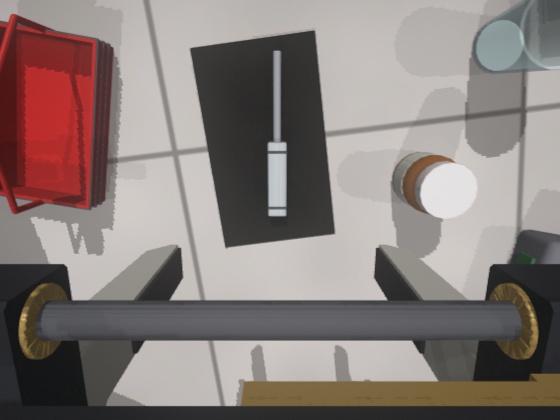

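View pics/s15.png

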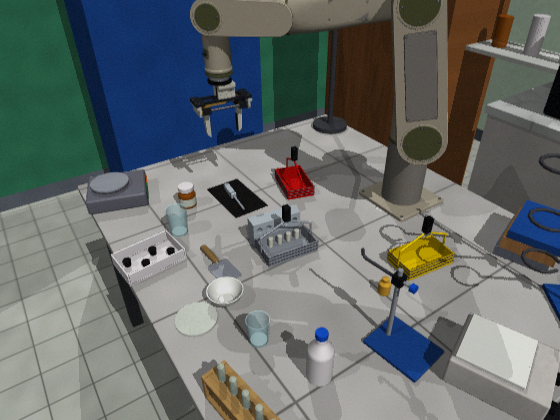

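View pics/t15.png

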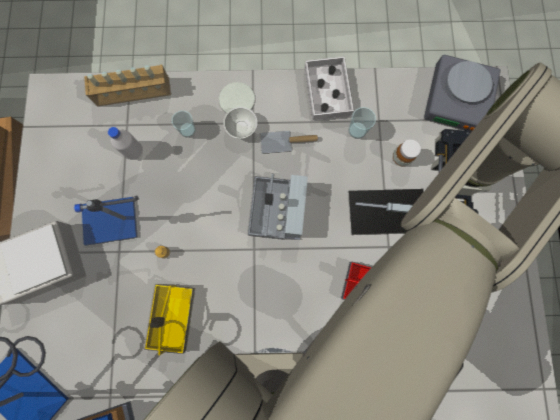

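The rod lies flat on the mat, well inside its edges, and the basket with four slugs has not moved. Going over the basket.

drive_tool([
  [0,0.05,2,0.2,0,0,0],
  [0,0.24,15.2,0.2,0,0,0],
  [0,0.24,15.2,0.2,0,0,0],
  [0,0.24,15.2,0.2,0,0,0],
  [0,0.24,15.2,0.2,0,0,0],
  [0,0.24,15.2,0.2,0,0,0],
  [0,0.24,15.2,0.2,0,0,0],
  [0,0.24,15.2,0.2,0,0,0],
  [0,0.24,15.2,0.2,0,0,0],
  [0,0.24,15.2,0.2,0,0,0],
  [0,0.24,15.2,0.2,0,0,0],
  [0,0.24,15.2,0.2,0,0,0],
  [0,0.24,15.2,0.2,0,0,0],
])

```text
t: 28.08
tool_pos: [0.5027, 0.0031, 0.2729]
orientation: [-2.352, -2.081, 0.002]
force: [0.4, -0.7, -0.4]
opening: 0.0928
```

```bash
python3 - <<'E'
from h import *
np.set_printoptions(precision=4,suppress=True)
w=snap("wrist","w16.png");t=snap("top","t16.png")
E
```

```text
(no output)
```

View pics/w16.png

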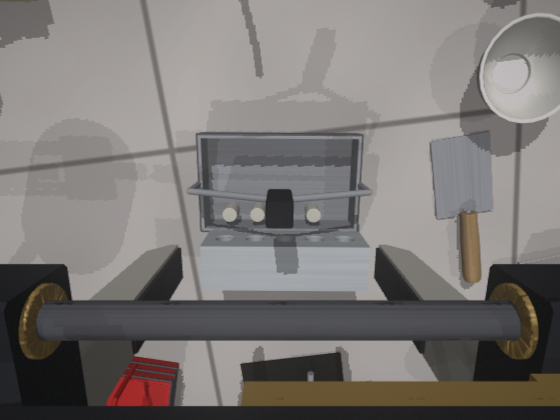

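View pics/t16.png

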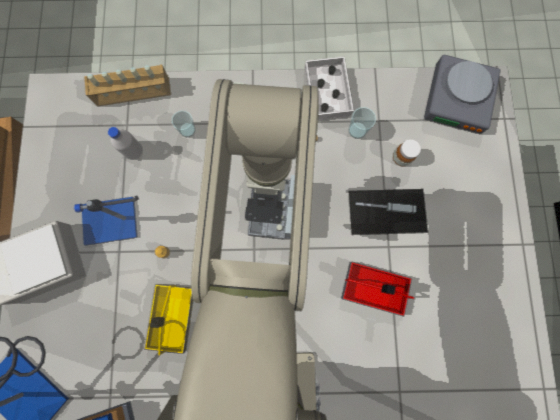

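drive_tool([
  [0,0.02,0.05,-1,0,0,0],
  [0,0.02,0.05,-2,0,0,0],
  [0,0.02,0.05,-3,0,0,0],
  [0,0.02,0.05,-4,0,0,0],
  [0,0.02,0.05,-4.6,0,0,0],
  [0,0.02,0.05,-4.85,0,0,0],
  [0,0.02,0.05,-4.85,0,0,0],
  [0.6,0.02,0.05,-4.85,0,0,0],
  [1,0.02,0.05,-4.85,0,0,0],
  [1,0.02,0.05,-4.85,0,0,0],
  [1,0.02,0.05,-4.85,0,0,0],
  [1,0.02,0.05,-4.85,0,0,0],
  [1,0.02,0.05,-4.85,0,0,0],
  [1,0.02,0.05,-4.85,0,0,0],
  [1,0.02,0.05,-4.85,0,0,0],
  [1,0.02,0.05,-4.85,0,0,0],
  [1,0.02,0.05,-4.85,0,0,0],
  [1,0.02,0.05,-4.85,0,0,0],
  [1,0.02,0.05,-4.85,0,0,0],
  [1,0.02,0.05,-4.85,0,0,0],
], squeeze=50)

```text
t: 29.85
tool_pos: [0.5034, 0.0056, 0.1526]
orientation: [-2.352, -2.083, 0.0]
force: [0.3, 1.0, -0.2]
opening: 0.0199
```

Basket gripped at 19.9 mm opening. Lifting it clear and carrying it to in front of the hook, turned 14° to square the bail with the hook arm (arm direction (0.124, −0.992) from the hook tip and post measurements).

drive_tool([
  [1,0,0.05,0.1,0,0,0],
  [1,0,0.15,0.4,0,0,0],
  [1,0,0.25,0.9,0,0,0],
  [1,0,0.35,1.5,0,0,0],
  [1,0,0.5,2.1,0,0,0],
  [1,0,0.7,2.7,0,0,0.02],
  [1,0,1,3.3,0,0,0.04],
  [1,-0.05,1.5,3.9,0,0,0.07],
  [1,-0.1,2.1,4.5,0,0,0.1],
  [1,-0.15,2.8,5,0,0,0.13],
  [1,-0.2,3.6,5.3,0,0,0.16],
  [1,-0.2,4.4,5.4,0,0,0.19],
  [1,-0.2,5.2,5.4,0,0,0.21],
  [1,-0.2,6,5.4,0,0,0.23],
  [1,-0.2,6.7,5.4,0,0,0.25],
  [1,-0.2,7.2,5.4,0,0,0.25],
  [1,-0.2,7.5,5.4,0,0,0.25],
  [1,-0.2,7.6,5.4,0,0,0.25],
  [1,-0.2,7.6,5.4,0,0,0.25],
  [1,-0.2,7.6,5.4,0,0,0.25],
])

```text
t: 31.52
tool_pos: [0.4985, 0.195, 0.2877]
orientation: [2.074, 2.359, -0.001]
force: [-0.1, -0.5, -2.2]
opening: 0.0198
```

```bash
python3 - <<'E'
from h import *
np.set_printoptions(precision=4,suppress=True)
w=snap("wrist","w17.png");s=snap("scene","s17.png");t=snap("top","t17.png")
E
```

View pics/w17.png

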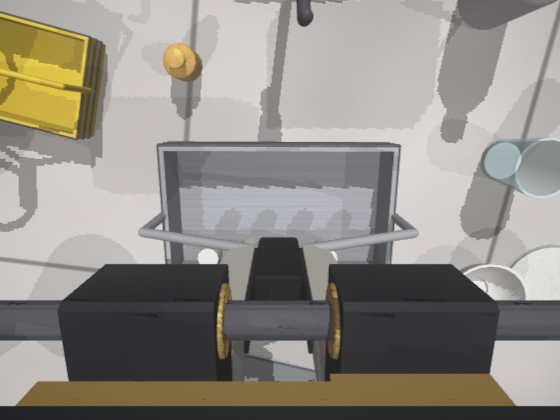

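View pics/s17.png

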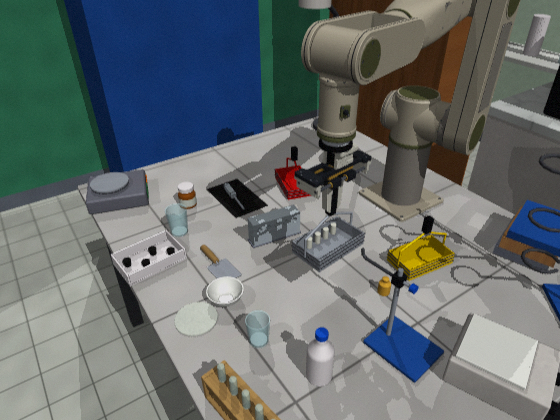

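View pics/t17.png

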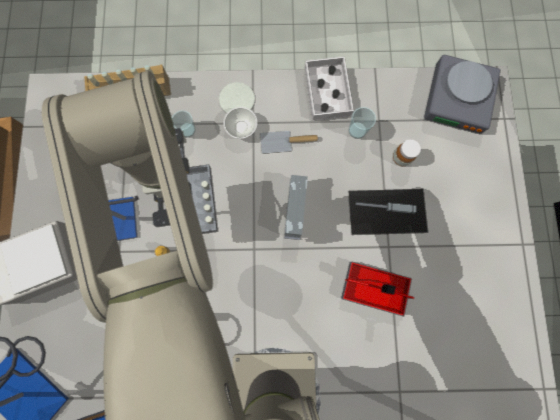

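Wrist view: the hook tip is at (305,17) and the arm runs up from it to (303,0), so it is parallel to the image vertical and the bail is square to it. Four slugs are in the lifted basket.

```bash
python3 - <<'E'
from h import *
np.set_printoptions(precision=4,suppress=True)
w=snap("wrist");s=snap("scene")
st=robot.read_state();Rm=R.from_rotvec(st["orientation"]).as_matrix();print(st["tool_pos"],Rm[:,0])
for px in [(305,17),(305,12),(305,22)]:
    p=onz(w,*px,.22);print(p,"tool frame",Rm.T@(p-st["tool_pos"]))
print(tri(w,(305,17),s,(362.7,249.3)))
crop(w,260,0,350,60,8,"w17c.png",10)
E
```

```text
[0.4986 0.1949 0.2876] [-0.1277  0.9918 -0.0002]
[0.497  0.3141 0.22  ] tool frame [0.1184 0.0137 0.0676]
[0.4967 0.3164 0.22  ] tool frame [0.1207 0.0137 0.0676]
[0.4974 0.3117 0.22  ] tool frame [0.116  0.0137 0.0676]
(array([0.4969, 0.3151, 0.2167]), np.float64(0.0006945107571396084))
```

View pics/w17c.png

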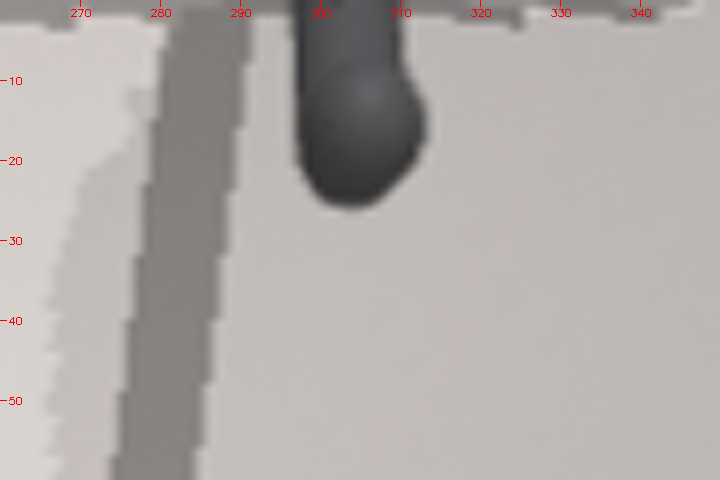

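drive_tool([
  [1,-0.02,0.4,0,0,0,0],
  [1,-0.04,1,0,0,0,0],
  [1,-0.07,1.7,0,0,0,0],
  [1,-0.1,2.5,0,0,0,0],
  [1,-0.13,3.3,0,0,0,0],
  [1,-0.16,4.1,0,0,0,0],
  [1,-0.18,4.9,0,0,0,0],
  [1,-0.2,5.5,0,0,0,0],
  [1,-0.22,6,0,0,0,0],
  [1,-0.22,6.2,0,0,0,0],
  [1,-0.22,6.2,0,0,0,0],
  [1,-0.22,6.2,0,0,0,0],
])

```text
t: 32.77
tool_pos: [0.493, 0.3502, 0.2875]
orientation: [2.073, 2.36, -0.001]
force: [-0.6, -0.6, -2.5]
opening: 0.0199
```

```bash
python3 - <<'E'
from h import *
w=snap("wrist","w18.png");s=snap("scene","s18.png")
crop(s,320,180,460,310,5,"s18c.png",10)
E
```

```text
(no output)
```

View pics/s18c.png

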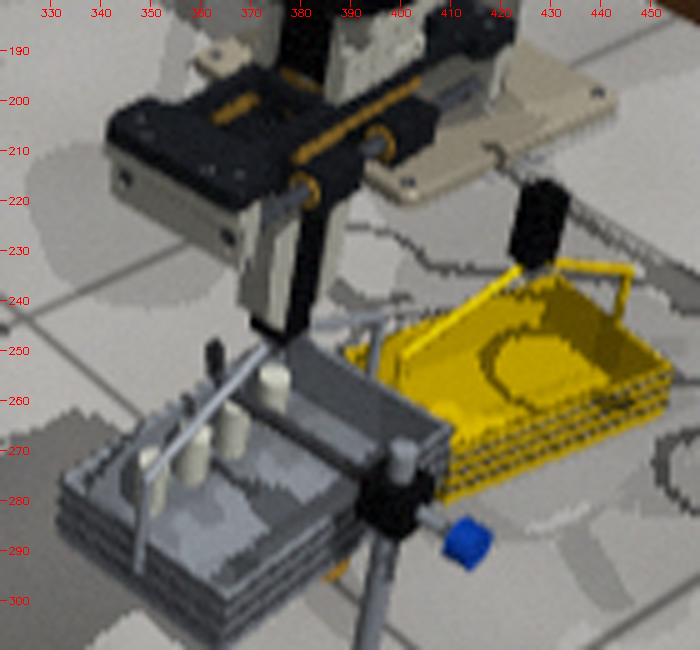

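View pics/w18.png

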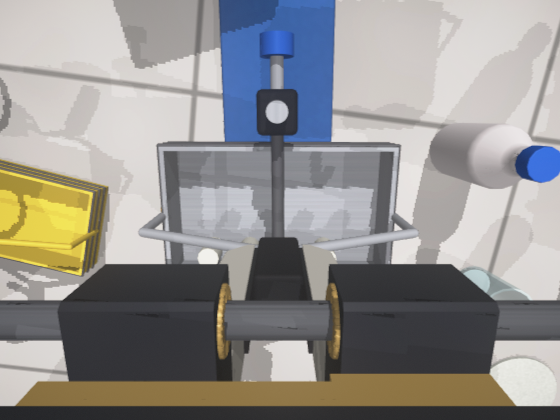

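The hook arm runs straight under the bail peak, with the post at (277,111) centred. Lowering.

drive_tool([
  [1,0,0,-0.3,0,0,0],
  [1,0,0,-0.7,0,0,0],
  [1,0,0,-1.1,0,0,0],
  [1,0,0,-1.4,0,0,0],
  [1,0,0,-1.55,0,0,0],
  [1,0,0,-1.6,0,0,0],
  [1,0,0,-1.6,0,0,0],
])

```text
t: 33.45
tool_pos: [0.4927, 0.3503, 0.2469]
orientation: [-2.074, -2.36, 0.002]
force: [0.2, -1.1, -2.6]
opening: 0.0198
```

drive_tool([
  [1,0,0,-0.05,0,0,0],
  [1,0,0,-0.1,0,0,0],
  [1,0,0,-0.12,0,0,0],
  [1,0,0,-0.12,0,0,0],
])

```text
t: 33.78
tool_pos: [0.493, 0.3506, 0.2448]
orientation: [2.073, 2.36, 0.0]
force: [-0.4, -0.2, -2.9]
opening: 0.0197
```

drive_tool([
  [1,0,0,-0.04,0,0,0],
  [1,0,0,-0.08,0,0,0],
  [1,0,0,-0.08,0,0,0],
])

```text
t: 34.03
tool_pos: [0.4933, 0.3507, 0.2439]
orientation: [2.073, 2.36, 0.002]
force: [-1.8, -1.7, 3.5]
opening: 0.02
```

Contact: the force changed from −2.9 to +3.5 N, so the bail carries the weight. Checking before release.

```bash
python3 - <<'E'
from h import *
w=snap("wrist","w19.png");s=snap("scene");t=snap("top")
crop(s,320,180,460,310,5,"s19c.png",10)
crop(t,330,180,440,245,5,"t19c.png",10)
E
```

```text
(no output)
```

View pics/s19c.png

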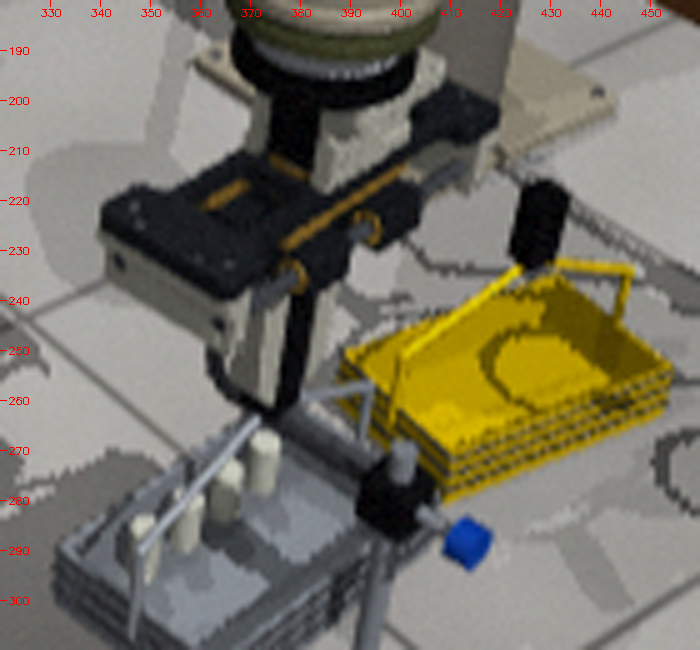

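View pics/t19c.png

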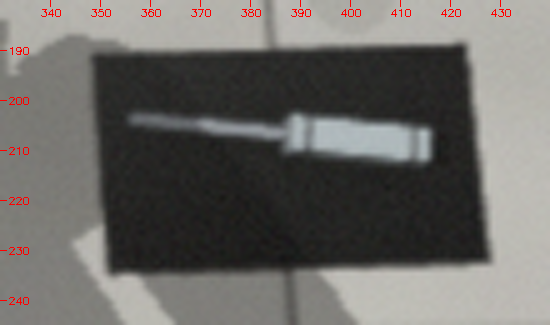

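drive_tool([
  [0.78,0,0,0.03,0,0,0],
  [0.76,0,0,0.03,0,0,0],
  [0.74,0,0,0.03,0,0,0],
  [0.72,0,0,0.03,0,0,0],
  [0.7,0,0,0.03,0,0,0],
  [0.65,0,0,0.03,0,0,0],
  [0.6,0,0,0.03,0,0,0],
  [0.55,0,0,0.03,0,0,0],
  [0.5,0,0,0.03,0,0,0],
  [0.4,0,0,0.03,0,0,0],
  [0.3,0,0,0.03,0,0,0],
  [0.2,0,0,0.03,0,0,0],
])

```text
t: 35.18
tool_pos: [0.493, 0.3505, 0.2434]
orientation: [-2.074, -2.36, -0.0]
force: [0.2, -0.2, 1.1]
opening: 0.0619
```

```bash
python3 - <<'E'
from h import *
w=snap("wrist","w20.png");s=snap("scene")
crop(s,320,180,460,310,5,"s20c.png",10)
E
```

```text
(no output)
```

View pics/s20c.png

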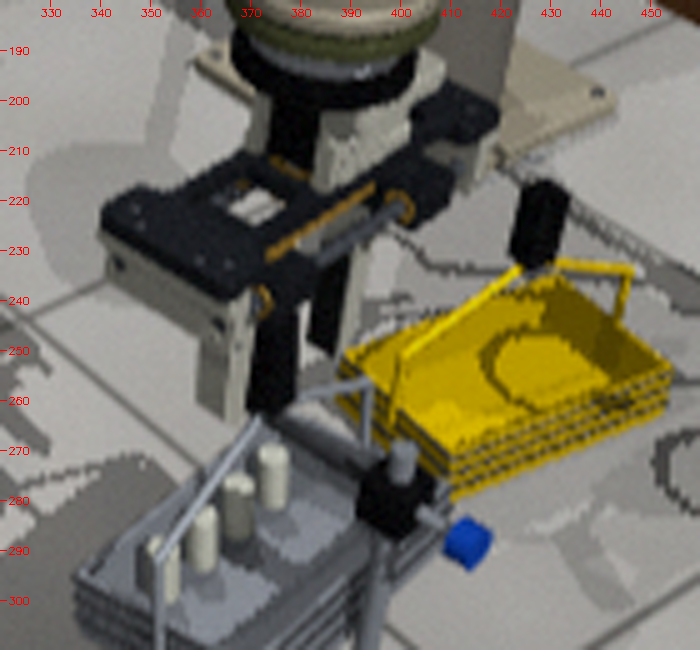

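View pics/w20.png

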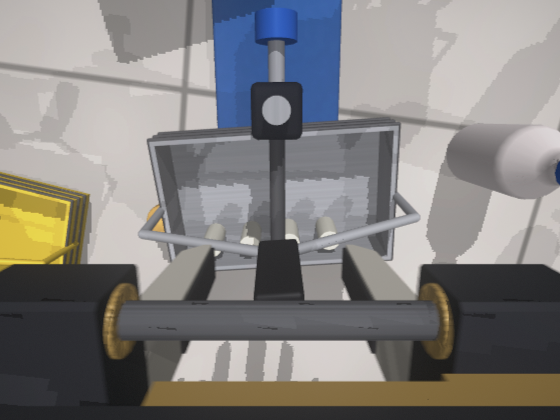

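The basket hangs on the hook with a small tilt, and all four slugs are in it. Opening fully, rising, and moving back.

drive_tool([
  [0,0,0,0,0,0,0],
  [0,0,0,0,0,0,0],
  [0,0,0,0,0,0,0],
  [0,0,0,0,0,0,0],
  [0,0,0,0.3,0,0,0],
  [0,0,0,0.8,0,0,0],
  [0,0,0,1.5,0,0,0],
  [0,0,0,2.3,0,0,0],
  [0,0,0,3.2,0,0,0],
  [0,0,0,4.2,0,0,0],
  [0,0,-1,5,0,0,0],
  [0,0,-2.5,5,0,0,0],
  [0,0,-4,5,0,0,0],
  [0,0,-5.5,5,0,0,0],
  [0,0,-7,5,0,0,0],
  [0,0,-8,5,0,0,0],
  [0,0,-8,5,0,0,0],
  [0,0,-8,5,0,0,0],
])

```text
t: 36.78
tool_pos: [0.4933, 0.1494, 0.3702]
orientation: [2.076, 2.356, 0.003]
force: [-0.2, 0.7, 0.5]
opening: 0.0928
```

```bash
python3 - <<'E'
from h import *
w=snap("wrist");s=snap("scene","s21.png");t=snap("top","t21.png")
crop(s,320,210,460,340,5,"s21c.png",10)
E
```

```text
(no output)
```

View pics/s21c.png

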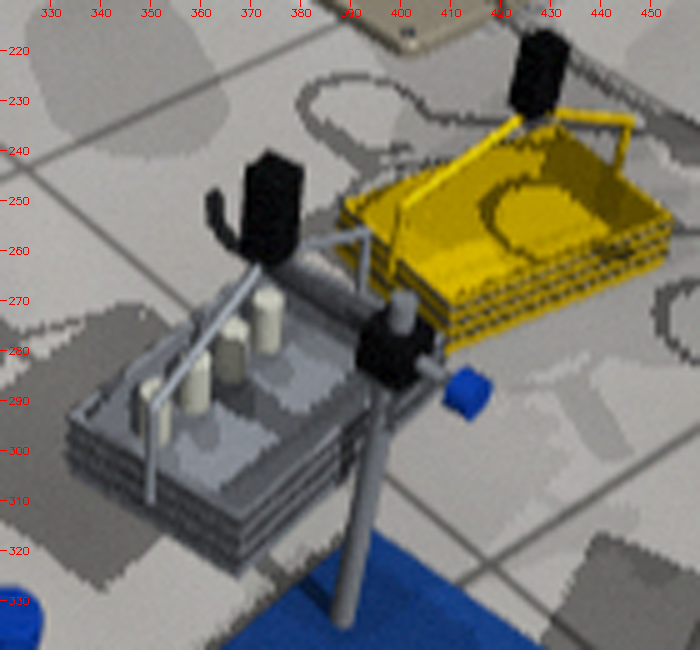

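View pics/t21.png

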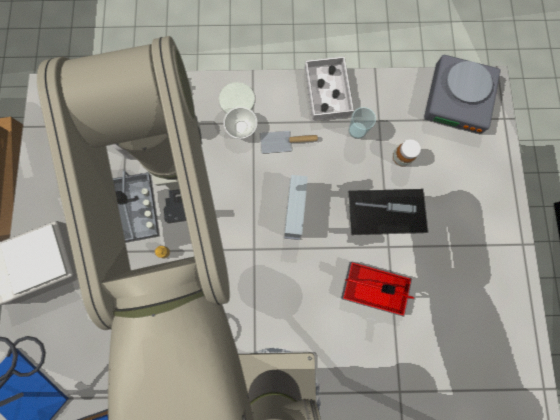

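It hangs with four slugs, and the rod is on the mat at (388,208). Waiting for the swing to settle, then comparing frames.

drive_tool([
  [0,0,0,0,0,0,0],
  [0,0,0,0,0,0,0],
  [0,0,0,0,0,0,0],
  [0,0,0,0,0,0,0],
  [0,0,0,0,0,0,0],
  [0,0,0,0,0,0,0],
  [0,0,0,0,0,0,0],
  [0,0,0,0,0,0,0],
  [0,0,0,0,0,0,0],
  [0,0,0,0,0,0,0],
  [0,0,0,0,0,0,0],
  [0,0,0,0,0,0,0],
  [0,0,0,0,0,0,0],
  [0,0,0,0,0,0,0],
  [0,0,0,0,0,0,0],
  [0,0,0,0,0,0,0],
  [0,0,0,0,0,0,0],
  [0,0,0,0,0,0,0],
  [0,0,0,0,0,0,0],
  [0,0,0,0,0,0,0],
])

```text
t: 38.6
tool_pos: [0.493, 0.1505, 0.3684]
orientation: [-2.074, -2.36, 0.0]
force: [-0.2, 0.2, 0.0]
opening: 0.093
```

```bash
python3 - <<'E'
from h import *
np.set_printoptions(precision=4,suppress=True)
f=[]
for i in range(6):
    s=snap("scene");f.append(s["image"][200:345,310:460].astype(float))
print([round(abs(a-f[0]).mean(),3) for a in f],[round(abs(a-f[0]).max(),1) for a in f])
t=snap("top","t22.png")
crop(s,320,210,460,340,5,"s22c.png",10)
crop(t,90,160,190,260,5,"t22c.png",10)
E
```

```text
[np.float64(0.0), np.float64(1.938), np.float64(1.98), np.float64(2.091), np.float64(2.206), np.float64(2.293)] [np.float64(0.0), np.float64(45.0), np.float64(44.0), np.float64(43.0), np.float64(54.0), np.float64(56.0)]
```

View pics/s22c.png

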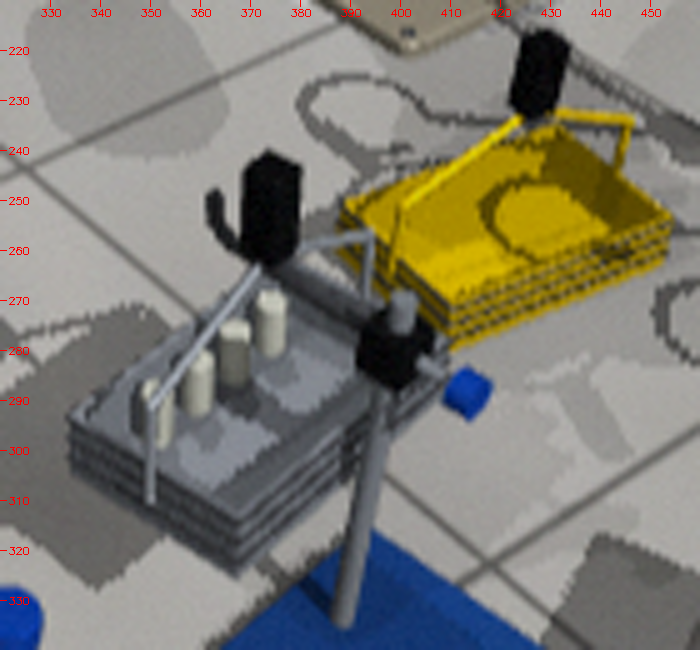

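View pics/t22.png

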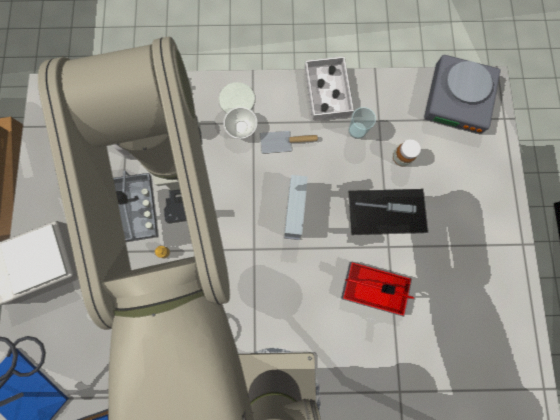

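```bash
python3 - <<'E'
from h import *
np.set_printoptions(precision=4,suppress=True)
s=snap("scene")
p=onz(s,373,263,.205);seat=np.array([.493,.350,.2]);print(p,np.linalg.norm(p-seat),"seat px",proj(s,seat))
print(robot.read_state()["t"])
print(robot.close_job())
E
```

```text
[0.4996 0.355  0.205 ] 0.00968331899839749 seat px [373.3564 262.3059]
39.0
the job is handed in; nothing more can be done
None
```

The job is handed in at t = 39 s. The basket hangs on the stand's hook with all four slugs in it, and the rod is back on its mat. The hand-in gave no verdict, so what follows is from my own last checks.

- **What I did:** I stood the steel basket flush against the mould's exit face. I then pushed out the slugs in bores 1 to 4 against about 7.5 N, laid the rod flat on the mat, and hung the basket by its bail and let go. Bore 0 looked empty, and the rod met no resistance there.
- **Basket:** The last pictures show it hanging with a small tilt and four slugs standing in it. The bail rests about 10 mm from the hook seat, where the limit is 35 mm.
- **Rod and bystanders:** The rod lies on its mat. The bystanders I could see show no visible movement. The arm hid some of them in the last top view, and I did not measure any of them again.
- **Swing:** I did not measure the swing speed. Comparing frames about 0.25 s apart still showed small differences, partly image noise, but I saw no clear swinging. The gripper was well clear of everything.
- **Camera disagreement:** The top camera read about 3 to 5 mm off the wrist camera. I used the wrist camera's positions, and contact with the mould and the hook agreed with them.

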